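# Put the flacons and mascaras away on the glass dresser

### The arm

A 6-joint arm with a two-finger parallel gripper is mounted at the origin on the work surface. World frame = base frame: x ahead of the robot, y to its left, z up, the work surface at z = 0. Lengths are in m, angles in rad, forces in N, time in s.
With the tool pointing down it reaches from about 0.35 to 0.975 m from the base axis. Payload 4.9 kg.
Tool frame: the origin (TCP) lies at the very end of the fingers, on their centre line; the grasp point (between the pads) lies 19 mm behind it; z points along the fingers, y is the line along which they close (so a half turn about z gives the same grasp; the last joint's range is limited). The gripper opens to 85 mm and grips with 20 to 120 N. Pads are 22 mm wide; open, the fingers measure 114 mm over their backs; the gripper's body (76 mm by 85 mm) begins 54 mm behind the grasp point. The pads swing forward as they close: fully open they stand 13 mm farther back than shut.
Start: joints at [1.004, 0.053, 1.613, -0, 1.476, -0.119], TCP at [0.271, 0.563, 0.231] pointing down, gripper open.
Joint ranges: [-3.01, 3.01], [-1.01, 2.22], [0.06, 2.58], [-1.02, 4.17], [0.09, 2.62], [-3.14, 3.14]. Speed limits (rad/s): [2.57, 2.57, 3.14, 3.14, 3.14, 3.14].

### API

Orientations are given as a rotation vector (axis times angle).
In Python, from station import get_obs, get_image, get_calibration, finish_job gives the robot as it stands.
- The arm moves only by the tool servo_tool, never from a script. Its argument "increments" is a list of rows, each a list of 5 numbers: the opening, from 0 (shut) to 1 (fully open), then the shift along the tool's x, y, z in mm, then the turn about the tool's z in degrees. In form: [[jaw, tx, ty, tz, spin], ...]. A call has 1 to 12 rows; each row shifts and turns the commanded pose from where the row before left it, along the tool's axes as they then stand; what a row does not reach is not made up. A row lasts 1/8 s, in which the tool goes at most 62.5 mm and 10.7 degrees, less where a joint would pass 70% of its speed; a pose out of reach is approached as far as the arm can. A call is refused whole if a number of a shift passes 62.5 or a number of a turn 10.7, either way. A call with a gripper value outside its range is refused whole. The fingers move at their own pace and stop on an object; "force" is the grip in N (left out, the last holds). Time passes only in rows, so rows that do not move let the fingers close. It gives the time, the measured TCP pose, the force, the opening and the grip force at its end, in the units of the state.
- get_obs(): the state, without advancing time (a new reading comes with each control period).
- get_image(name): name is "scene" or "top"; returns the picture (400x640x3 uint8, red, green, blue); there is no depth.
- get_calibration(name): a dict with "fx", "fy", "cx", "cy" (pixels), "R" (3x3) and "t" (3): a world point X has camera coordinates R X + t. Camera axes: x right, y down, z forward; pixel columns grow to the right and rows downward; lengths in m; the calibration is good to about 2 mm. A picture is of the moment at which its call begins. get_calibration takes no time and is no camera call.
- finish_job(): hands the job in; it is judged then, once.
The state is a dict: "t": time; "q": joint angles; "dq": joint speeds; "effort": joint torques, N m; "tool_pos": TCP position; "tool_rot": TCP orientation; "contact_force": force on the tool from outside, world axes, zero at the start; "wrist_torque": the same for the moment, N m; "opening": finger opening in m; "grip_force": force on a finger pad.
Only numpy, scipy, OpenCV 4.12 (cv2) and the standard library are available. Lean on these libraries where they do the work, as an engineer would, in place of code of your own. Each camera call takes 0.05 s, during which the arm holds its last target. There are 200 camera calls.

### The job

Tidy the dresser top: pull the rack under the small glass shelf all the way out, stand every flat perfume flacon from the steel tray upright, cap up, right down in a rack slot of its own, then slide the loaded rack fully home under the glass. Also stand every mascara tube on end (either end up) in a well of its own in the white ceramic block. Leave the other things standing where they are.

Things in the scene. Friction and masses are not known exactly. Their poses are not given: they have to be found in the camera images.
- tray: Fixed polished steel tray, 340 mm along its x by 360 mm along its y, floor 3 mm above the dresser top (z = 0), rim 10 mm high. Origin: centre of its underside. The flacons, mascaras and some bystanders start on it.
- riser: Fixed small glass shelf on four chrome legs, 240 mm deep (its +x, away from the robot) by 240 mm wide (y); underside of the glass 120 mm and top 128 mm above the dresser. Origin: on the dresser top, under the middle of the shelf's front edge (the edge nearest the robot). The pull-out rack runs under it along its x axis and comes out toward -x.
- pullout (a joint): Travel of the pull-out rack in m: 0 = fully home under the glass, 0.16 = fully out toward the robot. Stays where it is left; friction about 1.5 N plus light damping.
- pull_bar (a point): Middle of the rack's pull bar: horizontal chrome bar, 11 mm diameter, 120 mm long along y, axis 96 mm above the dresser, 50 mm in front of a clear front panel (190 mm wide, top edge at 108 mm), on two posts 54 mm either side of the middle. At home it is 57 mm in front of the shelf's front edge: pinch it from above. Axes as the riser's.
- slot0 (a point): Centre of the floor of the left (+y) slot of the dark rack block on the pull-out (moves with it). Slot 50 mm along x (sliding direction), 30 mm along y, 24 mm deep; floor 16 mm above the dresser; slots 44 mm apart along y; 67 mm behind the shelf's front edge when home, 93 mm in front of it when fully out. Axes as the riser's.
- slot1 (a point): Centre of the floor of the middle slot of the dark rack block on the pull-out (moves with it). Slot 50 mm along x (sliding direction), 30 mm along y, 24 mm deep; floor 16 mm above the dresser; slots 44 mm apart along y; 67 mm behind the shelf's front edge when home, 93 mm in front of it when fully out. Axes as the riser's.
- slot2 (a point): Centre of the floor of the right (-y) slot of the dark rack block on the pull-out (moves with it). Slot 50 mm along x (sliding direction), 30 mm along y, 24 mm deep; floor 16 mm above the dresser; slots 44 mm apart along y; 67 mm behind the shelf's front edge when home, 93 mm in front of it when fully out. Axes as the riser's.
- flacon0: Flat perfume flacon with amber body and brass cap: glass body 24 mm thick (its x) by 44 mm wide (its y) by 64 mm high, then a square cap 18 x 22 mm in x and y from 68 to 90 mm above the underside. About 90 g. Starts upright on the tray. Origin: centre of its underside, z up through the cap. May be absent.
- flacon1: Flat perfume flacon with green body and black cap: glass body 24 mm thick (its x) by 44 mm wide (its y) by 64 mm high, then a square cap 18 x 22 mm in x and y from 68 to 90 mm above the underside. About 90 g. Starts upright on the tray. Origin: centre of its underside, z up through the cap. May be absent.
- flacon2: Flat perfume flacon with pink body and chrome cap: glass body 24 mm thick (its x) by 44 mm wide (its y) by 64 mm high, then a square cap 18 x 22 mm in x and y from 68 to 90 mm above the underside. About 90 g. Starts upright on the tray. Origin: centre of its underside, z up through the cap. May be absent.
- holder: Fixed white glazed ceramic block, 56 mm (x) by 160 mm (y) by 78 mm high, with three square wells in a row along y. Origin: centre of its underside.
- well0 (a point): Centre of the floor of the +y well of the white ceramic block: 34 x 34 mm square, 70 mm deep, floor 8 mm above the dresser, wells 50 mm apart along y. Axes as the holder's.
- well1 (a point): Centre of the floor of the middle well of the white ceramic block: 34 x 34 mm square, 70 mm deep, floor 8 mm above the dresser, wells 50 mm apart along y. Axes as the holder's.
- well2 (a point): Centre of the floor of the -y well of the white ceramic block: 34 x 34 mm square, 70 mm deep, floor 8 mm above the dresser, wells 50 mm apart along y. Axes as the holder's.
- mascara0: Square mascara tube, crimson barrel and black cap, 125 mm long (its x axis, cap at +x) and 18 x 18 mm in section with domed ends, about 30 g. Starts lying on the tray. Origin: the middle of the tube. May be absent.
- mascara1: Square mascara tube, blue barrel and black cap, 125 mm long (its x axis, cap at +x) and 18 x 18 mm in section with domed ends, about 30 g. Starts lying on the tray. Origin: the middle of the tube. May be absent.
- mascara2: Square mascara tube, yellow barrel and black cap, 125 mm long (its x axis, cap at +x) and 18 x 18 mm in section with domed ends, about 30 g. Starts lying on the tray. Origin: the middle of the tube. May be absent.
- violet_bottle: Bystander: ridged violet bottle, 52 mm diameter, 113 mm high, on the tray. Origin: centre of its underside.
- decanter: Bystander: short clear glass decanter with a ground glass stopper, 68 mm diameter, 109 mm high, on the tray. Origin: centre of its underside.
- dispenser: Bystander: tiny white push dispenser, 34 mm diameter, 63 mm high, on the tray. Origin: centre of its underside.
- hair_brush: Bystander: wooden hair brush lying bristles down behind the tray, 225 mm long along its x, 62 mm wide, 33 mm high. Origin: under its middle.
- cream_jar: Bystander: white cream jar with brass lid, 60 mm diameter, 45 mm high, on the glass shelf. Origin: centre of its underside.
- ring_box: Bystander: dark blue ring box, 55 x 55 x 42 mm, on the glass shelf. Origin: centre of its underside.
Not all that is in view belongs to the job. What is meant by the mascara2 is not green or turquoise, and is the larger of those in its own colour.

How it is judged:
By the outcome, as a careful person would: the job done as asked, in the order asked, and still so for the second after the job is handed in, with the robot touching nothing.
Of flacon0, flacon1, flacon2 only 2 to 3 are there at a start; the rules pass over those that are not, and their reading is None.
Of mascara0, mascara1, mascara2 only 2 to 3 are there at a start; the rules pass over those that are not, and their reading is None.
At some moment in a run one of mascara0, mascara1, mascara2 may be knocked a few centimetres aside while the robot is not near it.
Once in a run the grip may slacken for a moment while it holds something.
It also fails if it takes over 210 s, if anything falls off the work surface, if the arm or the gripper's body presses on something with over 40 N, if the wrist force passes 120 N, or if a joint passes its speed limit or range.

## Working session

There is one attempt and no reset: what is moved stays moved. The work goes in short steps, Python scripts to look and compute and a tool call to move; the robot and the scene stay as the last step left them, time stands still between calls to the robot, and variables do not carry over. Pictures are saved under pics/ and viewed, at most 14 in all, crops included, and the job is handed in when it is done.

Besides the shell and the picture viewer there is one more tool, called after ">>>" by a JSON object that holds its "fn" and its "kwargs", one argument or row to a line. servo_tool: Moves the arm, as the interface text tells. Its arguments: {"type":"object","properties":{"increments":{"type":"array"},"force":{"type":"number"}},"required":["increments"]}

```bash
mkdir -p pics; ls; python3 - <<'E'
from station import *
import cv2
o=get_obs();print({k:o[k] for k in('t','tool_pos','tool_rot','opening')})
for n in("scene","top"):
    cv2.imwrite(f"pics/{n}0.png",get_image(n)[:,:,::-1]);c=get_calibration(n);print(n,c)
E
```

```text
pics
{'t': 0.0, 'tool_pos': array([0.27027238, 0.56283615, 0.23001077]), 'tool_rot': array([-0.69741225, -3.06250358,  0.003141  ]), 'opening': 0.08577397241834178}
scene {'fx': 437.3050298804856, 'fy': 437.3050298804856, 'cx': 324.8003835972005, 'cy': 197.28990947901005, 'R': array([[ 0.78497369,  0.61933435,  0.01553296],
       [ 0.37512914, -0.45520409, -0.80750688],
       [-0.49304608,  0.63969852, -0.5896536 ]]), 't': array([-0.42337222, -0.12620197,  1.53881108])}
top {'fx': 520.8530349659025, 'fy': 520.8530349659025, 'cx': 316.0408280300165, 'cy': 197.30929871127594, 'R': array([[ 0.01638775, -0.99984072, -0.00706943],
       [-0.99072639, -0.01528377, -0.13500969],
       [ 0.13488014,  0.00921638, -0.99081906]]), 't': array([-0.01015292,  0.51595234,  1.33898279])}
```

View pics/scene0.png

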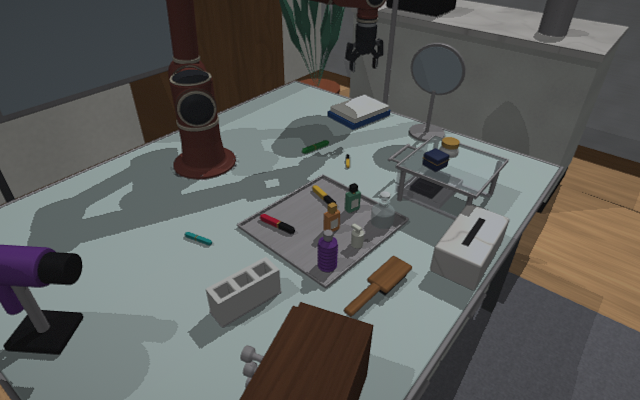

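View pics/top0.png

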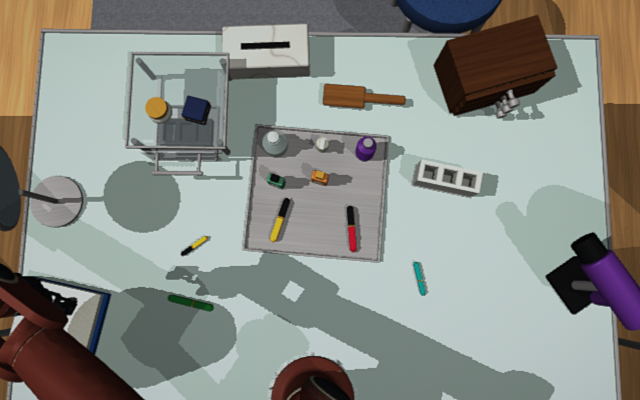

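The top view shows a steel tray holding yellow (281,220) and red (352,228) tubes, green (275,180) and amber (319,177) flacons, and the bystanders. The shelf is at (178,100) with its pull bar near (178,173), and the holder is at (448,178). The small yellow tube at (195,245) is a decoy. No pink flacon or blue tube is visible.

```bash
cat > h.py <<'E'
from station import *
import numpy as np, cv2
from scipy.spatial.transform import Rotation as Rot
C={n:get_calibration(n) for n in("scene","top")}
def ray(n,u,v):
    c=C[n];R=np.array(c['R']);t=np.array(c['t'])
    d=R.T@np.array([(u-c['cx'])/c['fx'],(v-c['cy'])/c['fy'],1]);return -R.T@t,d
def plane(n,u,v,z):
    o,d=ray(n,u,v);return (o+d*(z-o[2])/d[2])
def proj(n,X):
    c=C[n];p=np.array(c['R'])@np.array(X)+c['t'];return np.array([c['fx']*p[0]/p[2]+c['cx'],c['fy']*p[1]/p[2]+c['cy']])
def tri(a,b):
    (o1,d1),(o2,d2)=ray("top",*a),ray("scene",*b)
    s=np.linalg.lstsq(np.c_[d1,-d2],o2-o1,rcond=None)[0];p,q=o1+d1*s[0],o2+d2*s[1];return (p+q)/2,np.linalg.norm(p-q)
def crop(n,x0,y0,w,h,k,name):
    cv2.imwrite(f"pics/{name}.png",cv2.resize(get_image(n)[y0:y0+h,x0:x0+w,::-1],None,fx=k,fy=k,interpolation=cv2.INTER_CUBIC))
E
python3 - <<'E'
from h import *
im=get_image("top");hs=cv2.cvtColor(im,cv2.COLOR_RGB2HSV)
a=cv2.resize(im[115:265,240:390,::-1],None,fx=4,fy=4,interpolation=cv2.INTER_CUBIC)
cv2.imwrite("pics/a.png",a)
b=cv2.resize(im[40:190,110:245,::-1],None,fx=4,fy=4,interpolation=cv2.INTER_CUBIC)
cv2.imwrite("pics/b.png",b)
c=cv2.resize(im[150:205,405:495,::-1],None,fx=8,fy=8,interpolation=cv2.INTER_CUBIC)
cv2.imwrite("pics/c.png",c)
E
```

```text
(no output)
```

View pics/a.png

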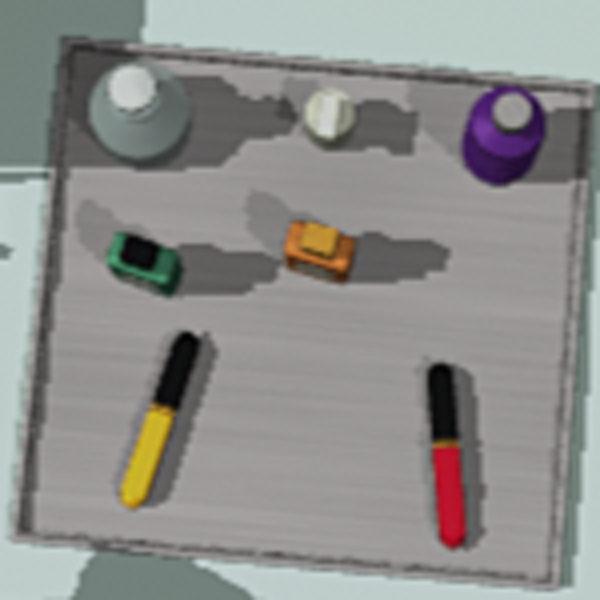

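View pics/b.png

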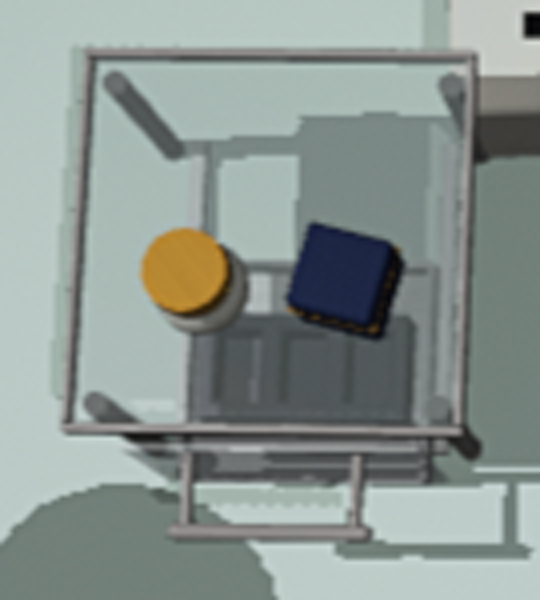

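View pics/c.png

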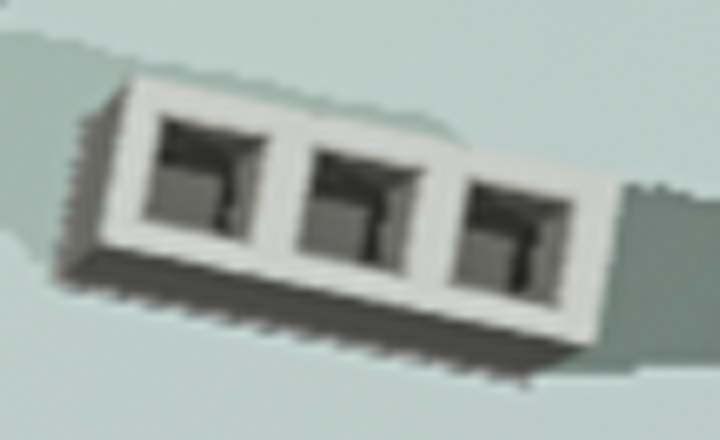

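The crops show clear features:
- **Tray:** both tubes have their caps toward the far side. The green cap is at about crop (138,250) and the amber cap at (320,240).
- **Shelf:** the pull bar runs from crop (168,533) to (370,533).
- **Holder:** the top corners are at crop (135,75), (620,180), (600,345) and (103,245).

```bash
python3 - <<'E'
from h import *
np.set_printoptions(precision=4,suppress=True)
P=lambda u,v,z:plane("top",u,v,z)
# holder
cs=[P(405+(u-3.5)/8,150+(v-3.5)/8,.078) for u,v in[(135,75),(620,180),(600,345),(103,245)]]
m=np.mean(cs,0);d=cs[0]-cs[1]+cs[3]-cs[2];yaw=np.arctan2(-d[0],d[1]);print("holder",m,np.degrees(yaw),[np.linalg.norm(cs[i]-cs[i-1]) for i in range(4)])
B=lambda u,v,z:P(110+(u-1.5)/4,40+(v-1.5)/4,z)
l,r=B(168,533,.096),B(370,533,.096);d=l-r;print("bar",l,r,(l+r)/2,np.linalg.norm(d),"yaw",np.degrees(np.arctan2(-d[0],d[1])))
q=[B(u,v,.124) for u,v in[(65,430),(463,430),(475,55),(90,55)]]
print("riser",q)
T=get_image("top");S=get_image("scene")
A=lambda u,v,z:P(240+(u-1.5)/4,115+(v-1.5)/4,z)
for n,(e1,e2) in{"m2":((188,332),(131,507)),"m0":((439,363),(453,548))}.items():
    a,b=A(*e1,.013),A(*e2,.013);d=a-b;print(n,a,b,(a+b)/2,np.linalg.norm(d),"dir",np.degrees(np.arctan2(d[1],d[0])))
for n,c in{"green":(139,250),"amber":(321,240),"deco":(132,88),"disp":(330,114),"viol":(513,110)}.items():
    z={"green":.093,"amber":.093,"deco":.112,"disp":.066,"viol":.116}[n];print(n,A(*c,z))
# body top edges direction
for n,c in{"green":[(116,232),(181,258)],"amber":[(292,222),(355,238)]}.items():
    a,b=[A(*p,.067) for p in c];d=a-b;print(n,np.linalg.norm(d),(a+b)/2,np.degrees(np.arctan2(-d[0],d[1])))
print("tray",[A(*p,.01) for p in[(65,42),(592,90),(556,585),(15,540)]])
cv2.imwrite("pics/d.png",cv2.resize(S[170:290,230:430,::-1],None,fx=4,fy=4,interpolation=cv2.INTER_CUBIC))
E
```

```text
holder [ 0.5708 -0.3451  0.078 ] -11.20192558258525 [np.float64(0.05672321926536805), np.float64(0.1581989263309532), np.float64(0.054156405126312354), np.float64(0.16079017627777456)]
bar [0.564  0.4163 0.096 ] [0.5659 0.2878 0.096 ] [0.5649 0.3521 0.096 ] 0.1285529208670683 yaw 0.8643431167886341
riser [array([0.6234, 0.4756, 0.124 ]), array([0.6271, 0.2261, 0.124 ]), array([0.873 , 0.2282, 0.124 ]), array([0.8697, 0.4757, 0.124 ])]
m2 [0.517  0.0771 0.013 ] [0.3994 0.1121 0.013 ] [0.4582 0.0946 0.013 ] 0.12270794109838898 dir -16.5643764301445
m0 [ 0.4987 -0.0912  0.013 ] [ 0.3758 -0.1014  0.013 ] [ 0.4372 -0.0963  0.013 ] 0.12331862189286226 dir 4.741749509712457
green [0.5583 0.1042 0.093 ]
amber [ 0.5664 -0.0113  0.093 ]
deco [0.6588 0.1097 0.112 ]
disp [ 0.655  -0.0158  0.066 ]
viol [ 0.6471 -0.1308  0.116 ]
green 0.04565689089919289 [0.5662 0.1005 0.067 ] -21.125344607551956
amber 0.04217234008356848 [ 0.5778 -0.0127  0.067 ] -13.60381273139379
tray [array([0.7165, 0.1664, 0.01  ]), array([ 0.688 , -0.1942,  0.01  ]), array([ 0.3526, -0.1697,  0.01  ]), array([0.3764, 0.1887, 0.01  ])]
```

View pics/d.png

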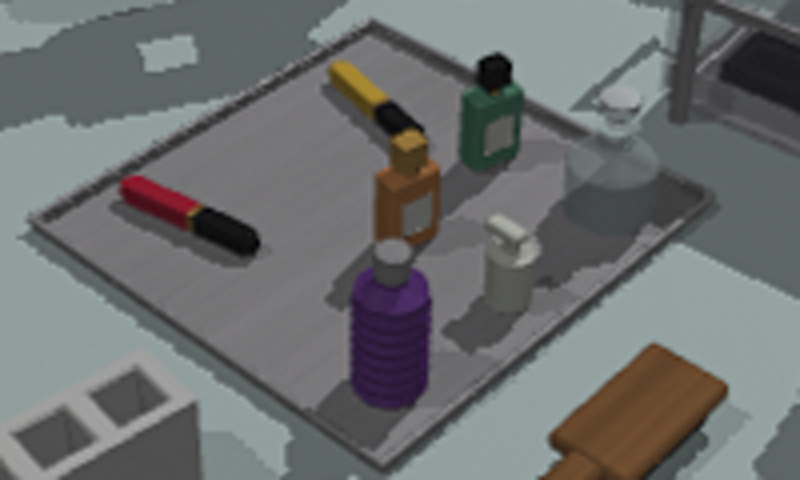

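The scene view confirms two flacons (amber, green) and two mascaras (yellow, red) on the tray. Next I'll plan the move to the pull bar.

```bash
cat >> h.py <<'E'
def go(x,y,z,ang=None,show=True):
    """needed: spin first (to bring tool-y line to world heading ang deg, mod 180), then tool-frame shift mm"""
    o=get_obs();R=Rot.from_rotvec(o['tool_rot']);p=np.array(o['tool_pos'])
    ty=R.apply([0,1,0]);cur=np.degrees(np.arctan2(ty[1],ty[0]));sp=0
    if ang is not None:
        dw=(ang-cur+90)%180-90; sp=-dw   # tool z down
    R2=R*Rot.from_rotvec([0,0,np.radians(sp)])
    s=R2.inv().apply(np.array([x,y,z])-p)*1000
    print("t %.1f pos %s yang %.1f q6 %.2f open %.4f | spin %.1f then shift %s"%(o['t'],np.round(p,4),cur,o['q'][5],o['opening'],sp,np.round(s,1)))
E
python3 - <<'E'
from h import *
go(.565,.352,.20,0.8); go(.565,.352,.077,0.8)
E
```

```text
t 0.2 pos [0.2705 0.5631 0.2307] yang 64.3 q6 -0.12 open 0.0853 | spin 63.5 then shift [-215.2  291.6   30.7]
t 0.2 pos [0.2705 0.5631 0.2307] yang 64.3 q6 -0.12 open 0.0853 | spin 63.5 then shift [-215.1  291.6  153.7]
```

>>> {"fn": "servo_tool", "kwargs": {
  "increments": [
    [0.5,0,0,0,10.6],
    [0.5,0,0,0,10.6],
    [0.5,0,0,0,10.6],
    [0.5,0,0,0,10.6],
    [0.5,0,0,0,10.6],
    [0.5,0,0,0,10.5],
    [0.5,-36,48.5,5,0],
    [0.5,-36,48.5,5,0],
    [0.5,-36,48.5,5,0],
    [0.5,-36,48.5,5,0],
    [0.5,-36,48.5,5,0],
    [0.5,-35,48.5,5,0]
  ],
  "force": 40
}}

```text
t: 1.75
tool_pos: [0.5662, 0.3513, 0.2011]
tool_rot: [-2.205, -2.237, -0.0]
contact_force: [0.0, 1.2, 0.4]
opening: 0.0426
grip_force: 0.0
```

>>> {"fn": "servo_tool", "kwargs": {
  "increments": [
    [0.5,0,0,0,0],
    [0.5,0,0,0,0]
  ]
}}

```text
t: 2.0
tool_pos: [0.5644, 0.3527, 0.201]
tool_rot: [-2.205, -2.237, 0.001]
contact_force: [0.3, 1.4, 0.1]
opening: 0.0428
grip_force: 0.0
```

```bash
python3 - <<'E'
from h import *
go(.565,.352,.077,0.8)
T=get_image("top")[:,:,::-1];S=get_image("scene")[:,:,::-1]
cv2.imwrite("pics/e.png",np.hstack([cv2.resize(T[60:210,110:260],(450,450),interpolation=cv2.INTER_CUBIC),cv2.resize(S[80:220,330:440],(350,450),interpolation=cv2.INTER_CUBIC)]))
E
```

```text
t 2.0 pos [0.5644 0.3527 0.201 ] yang 0.8 q6 0.43 open 0.0428 | spin 0.0 then shift [ -0.8   0.7 124. ]
```

View pics/e.png

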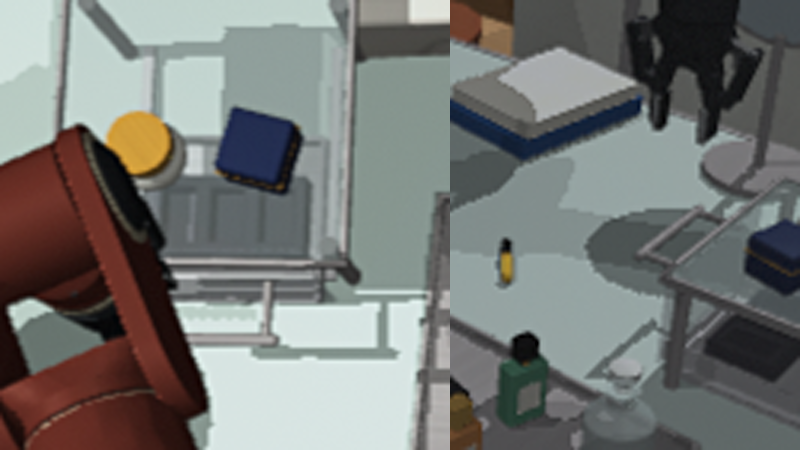

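The arm is above the bar and accurate to about 1 mm, so I'll descend and pinch.

>>> {"fn": "servo_tool", "kwargs": {
  "increments": [
    [0.5,0,0,50,0],
    [0.5,0,0,50,0],
    [0.5,0,0,24,0],
    [0.5,0,0,0,0],
    [0.5,0,0,0,0],
    [0,0,0,0,0],
    [0,0,0,0,0],
    [0,0,0,0,0],
    [0,0,0,0,0],
    [0,0,0,0,0]
  ]
}}

```text
t: 3.35
tool_pos: [0.5658, 0.3533, 0.0794]
tool_rot: [2.205, 2.237, 0.005]
contact_force: [-0.9, 1.5, 5.8]
opening: 0.0093
grip_force: 39.2
```

>>> {"fn": "servo_tool", "kwargs": {
  "increments": [
    [0,0,-15,0,0],
    [0,0,-20,0,0],
    [0,0,-20,0,0],
    [0,0,-20,0,0],
    [0,0,-20,0,0],
    [0,0,-20,0,0],
    [0,0,-20,0,0],
    [0,0,-20,0,0],
    [0,0,-8,0,0],
    [0,0,0,0,0],
    [0,0,0,0,0],
    [0,0,0,0,0]
  ]
}}

```text
t: 4.85
tool_pos: [0.4123, 0.3528, 0.0798]
tool_rot: [2.197, 2.228, 0.042]
contact_force: [38.1, 11.4, -20.7]
opening: 0.0094
grip_force: 39.6
```

>>> {"fn": "servo_tool", "kwargs": {
  "increments": [
    [0,0,3,0,0],
    [0,0,3,0,0],
    [0,0,0,0,0],
    [0.4,0,0,0,0],
    [0.4,0,0,0,0],
    [0.4,0,0,0,0],
    [0.4,0,0,-40,0],
    [0.4,0,0,-50,0],
    [0.4,0,0,-40,0],
    [0.4,45,-40,0,0],
    [0.4,45,-40,0,0],
    [0.4,45,-40,0,0]
  ]
}}

```text
t: 6.35
tool_pos: [0.2842, 0.4843, 0.2071]
tool_rot: [2.206, 2.237, -0.0]
contact_force: [1.1, -0.9, -0.2]
opening: 0.0342
grip_force: 0.0
```

```bash
python3 - <<'E'
from h import *
go(.558,.103,.2,-21)
crop("top",110,90,200,150,4,"f")
E
```

```text
t 6.3 pos [0.2842 0.4843 0.2071] yang 0.8 q6 0.89 open 0.0342 | spin 21.8 then shift [-257.9  392.3    7.2]
```

View pics/f.png

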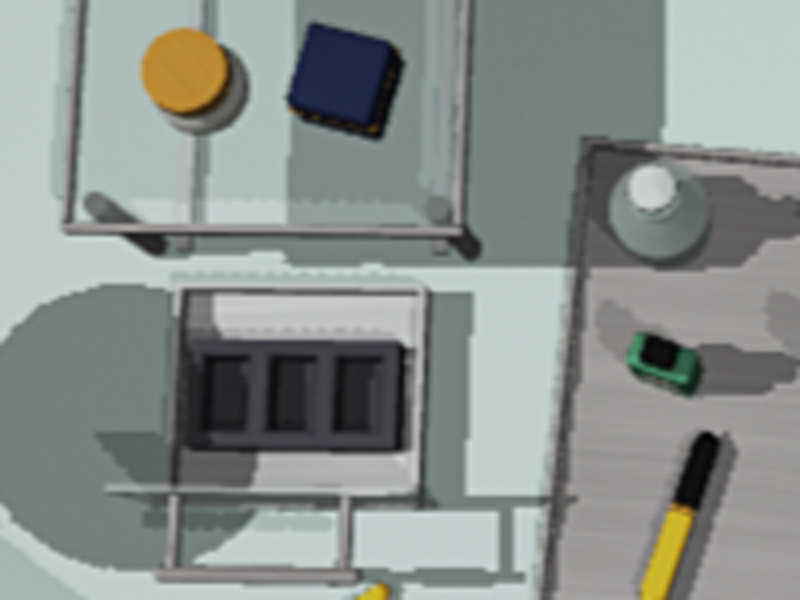

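The rack is out: slots at crop (226,393), (292,393) and (357,393), with the bar at (258,575).

```bash
python3 - <<'E'
from h import *
np.set_printoptions(precision=4,suppress=True)
B=lambda u,v,z:plane("top",110+(u-1.5)/4,90+(v-1.5)/4,z)
for u in(226,292,357):print(B(u,393,.04))
print("block",[B(*p,.04) for p in[(190,342),(405,342),(402,450),(188,450)]])
print("bar",B(156,575,.096),B(360,575,.096))
E
```

```text
[0.5344 0.3942 0.04  ]
[0.5351 0.3505 0.04  ]
[0.5357 0.3076 0.04  ]
block [array([0.5682, 0.4199, 0.04  ]), array([0.5703, 0.2774, 0.04  ]), array([0.4983, 0.2762, 0.04  ]), array([0.4961, 0.4171, 0.04  ])]
bar [0.4102 0.4148 0.096 ] [0.4123 0.287  0.096 ]
```

>>> {"fn": "servo_tool", "kwargs": {
  "increments": [
    [0.5,0,0,0,10.7],
    [0.5,0,0,0,10.7],
    [0.5,-31,49,1,0.4],
    [0.5,-32.5,49,1,0],
    [0.5,-32.5,49,1,0],
    [0.5,-32.5,49,1,0],
    [0.5,-32.5,49,1,0],
    [0.5,-32.5,49,1,0],
    [0.5,-32.5,49,1,0],
    [0.5,-32.5,49,1,0],
    [0.5,0,0,0,0],
    [0.5,0,0,0,0]
  ]
}}

```text
t: 7.9
tool_pos: [0.5591, 0.1024, 0.1987]
tool_rot: [-2.588, -1.779, 0.002]
contact_force: [-0.7, 0.1, -0.8]
opening: 0.0428
grip_force: 0.0
```

```bash
python3 - <<'E'
from h import *
go(.5565,.104,.034,-21)
E
```

```text
t 7.9 pos [0.5591 0.1024 0.1987] yang -21.0 q6 0.42 open 0.0428 | spin 0.0 then shift [  0.7  -2.7 164.7]
```

>>> {"fn": "servo_tool", "kwargs": {
  "increments": [
    [0.5,1,-2.5,50,0],
    [0.5,0,0,50,0],
    [0.5,0,0,40,0],
    [0.5,0,0,24.5,0],
    [0.5,0,0,0,0],
    [0.1,0,0,0,0],
    [0.1,0,0,0,0],
    [0.1,0,0,0,0],
    [0.1,0,0,0,0],
    [0.1,0,0,-20,0],
    [0.1,0,0,-50,0],
    [0.1,0,0,-50,0]
  ],
  "force": 45
}}

```text
t: 9.4
tool_pos: [0.5572, 0.1037, 0.1564]
tool_rot: [-2.589, -1.78, 0.001]
contact_force: [1.2, 0.2, -0.6]
opening: 0.0232
grip_force: 46.3
```

```bash
python3 - <<'E'
from h import *
go(.535,.394,.16,-89.2)
E
```

```text
t 9.4 pos [0.5572 0.1037 0.1564] yang -21.0 q6 0.42 open 0.0232 | spin 68.2 then shift [ -18.1 -290.5   -3.7]
```

>>> {"fn": "servo_tool", "kwargs": {
  "increments": [
    [0.1,0,0,0,10.7],
    [0.1,0,0,0,10.7],
    [0.1,0,0,0,10.7],
    [0.1,0,0,0,10.7],
    [0.1,0,0,0,10.7],
    [0.1,0,0,0,10.7],
    [0.1,0,0,0,4],
    [0.1,-4,-58,0,0],
    [0.1,-4,-58,0,0],
    [0.1,-4,-58,0,0],
    [0.1,-3,-58,0,0],
    [0.1,-3,-58,0,0]
  ]
}}

```text
t: 10.9
tool_pos: [0.5353, 0.3953, 0.1558]
tool_rot: [3.141, 0.023, 0.001]
contact_force: [-0.3, 0.8, -1.0]
opening: 0.0234
grip_force: 49.5
```

>>> {"fn": "servo_tool", "kwargs": {
  "increments": [
    [0.1,0,0,0,0],
    [0.1,0,0,0,0]
  ]
}}

```text
t: 11.15
tool_pos: [0.5354, 0.3934, 0.1551]
tool_rot: [3.141, 0.024, 0.0]
contact_force: [0.3, -0.0, -1.1]
opening: 0.0237
grip_force: 49.5
```

```bash
python3 - <<'E'
from h import *
go(.535,.394,.08,-89.2)
T=get_image("top")[:,:,::-1];S=get_image("scene")[:,:,::-1]
cv2.imwrite("pics/g.png",np.hstack([cv2.resize(T[90:240,110:260],(450,450),interpolation=cv2.INTER_CUBIC),cv2.resize(S[90:230,330:440],(350,450),interpolation=cv2.INTER_CUBIC)]))
E
```

```text
t 11.2 pos [0.5354 0.3934 0.1551] yang -89.1 q6 2.08 open 0.0237 | spin 0.1 then shift [-0.4 -0.7 75.1]
```

View pics/g.png

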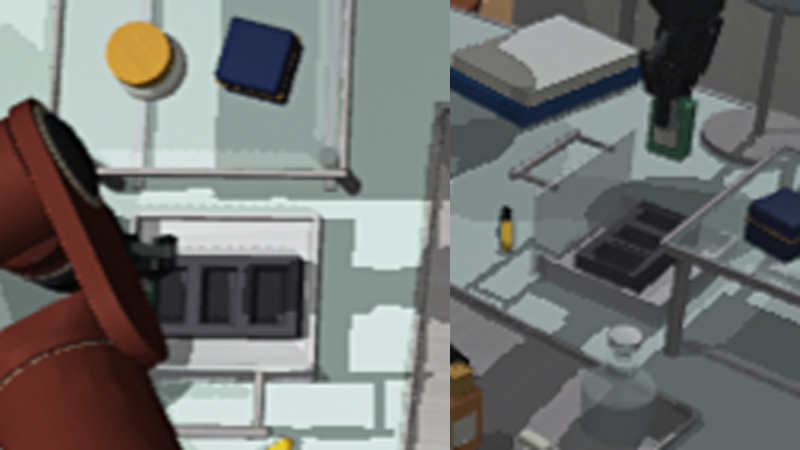

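The green flacon is held upright beside slot0 in both views. I'll check its offset in the jaws using its colour mask.

```bash
python3 - <<'E'
from h import *
S=get_image("scene");hs=cv2.cvtColor(S,cv2.COLOR_RGB2HSV)
m=cv2.inRange(hs,(65,100,30),(90,255,255));m[:90]=0;m[230:]=0;m[:,:520]=m[:,:520]
n,l,s,c=cv2.connectedComponentsWithStats(m);
for i in range(1,n):
    if s[i,4]>40:print(s[i],c[i])
x,y,z=.5354,.3934,.1551-.031
a=np.radians(.8);X=np.array([np.cos(a),np.sin(a)]);Y=np.array([-np.sin(a),np.cos(a)])
for dx in(-.022,.022):
  for dy in(-.012,.012):
    for h in(0,.064):
      p=np.r_[np.array([x,y])+dx*X+dy*Y,z+h];print(dx,dy,h,proj("scene",p).round(1))
E
```

```text
[393 121  14  18  50] [401.5 131.9]
[314 140  15   9  67] [321.55223881 143.86567164]
[302 145  12   8  63] [307.85714286 149.03174603]
-0.022 -0.012 0 [390.2 135.1]
-0.022 -0.012 0.064 [392.2 117.5]
-0.022 0.012 0 [393.8 132.4]
-0.022 0.012 0.064 [396. 115.]
0.022 -0.012 0 [401.8 139.1]
0.022 -0.012 0.064 [404.2 121.3]
0.022 0.012 0 [405.4 136.4]
0.022 0.012 0.064 [407.8 118.7]
```

>>> {"fn": "servo_tool", "kwargs": {
  "increments": [
    [0.1,0,-0.5,35,0],
    [0.1,0,0,40,0],
    [0.1,0,0,5,0],
    [0.1,0,0,5,0],
    [0.1,0,0,5,0],
    [0.1,0,0,5,0],
    [0.1,0,0,0,0]
  ]
}}

```text
t: 12.18
tool_pos: [0.5353, 0.3937, 0.0591]
tool_rot: [3.141, 0.023, -0.001]
contact_force: [1.4, 0.6, -2.3]
opening: 0.0233
grip_force: 49.7
```

>>> {"fn": "servo_tool", "kwargs": {
  "increments": [
    [0.1,0,0,5,0],
    [0.1,0,0,5,0],
    [0.1,0,0,2,0],
    [0.1,0,0,0,0]
  ]
}}

```text
t: 12.68
tool_pos: [0.5363, 0.3943, 0.0494]
tool_rot: [3.141, 0.024, 0.002]
contact_force: [-0.0, -2.2, 5.6]
opening: 0.0235
grip_force: 50.5
```

>>> {"fn": "servo_tool", "kwargs": {
  "increments": [
    [0.45,0,0,0,0],
    [0.45,0,0,0,0],
    [0.45,0,0,0,0],
    [0.45,0,0,-40,0],
    [0.45,0,0,-60,0],
    [0.45,0,0,-50,0],
    [0.45,0,60,0,0],
    [0.45,0,60,0,0],
    [0.45,0,60,0,0],
    [0.45,0,60,0,0],
    [0.45,0,60,0,0],
    [0.45,0,60,0,0]
  ]
}}

```text
t: 14.18
tool_pos: [0.5404, 0.0325, 0.1978]
tool_rot: [-3.141, -0.024, -0.001]
contact_force: [0.9, 0.3, 1.0]
opening: 0.0384
grip_force: 0.0
```

```bash
python3 - <<'E'
from h import *
go(.5662,-.0107,.034,-14)
T=get_image("top")[:,:,::-1];S=get_image("scene")[:,:,::-1]
cv2.imwrite("pics/i.png",np.hstack([cv2.resize(T[90:240,110:260],(450,450),interpolation=cv2.INTER_CUBIC),cv2.resize(S[90:230,330:440],(350,450),interpolation=cv2.INTER_CUBIC)]))
E
```

```text
t 14.2 pos [0.5404 0.0325 0.1978] yang -89.1 q6 1.48 open 0.0384 | spin -75.1 then shift [-35.7  35.4 163.8]
```

View pics/i.png

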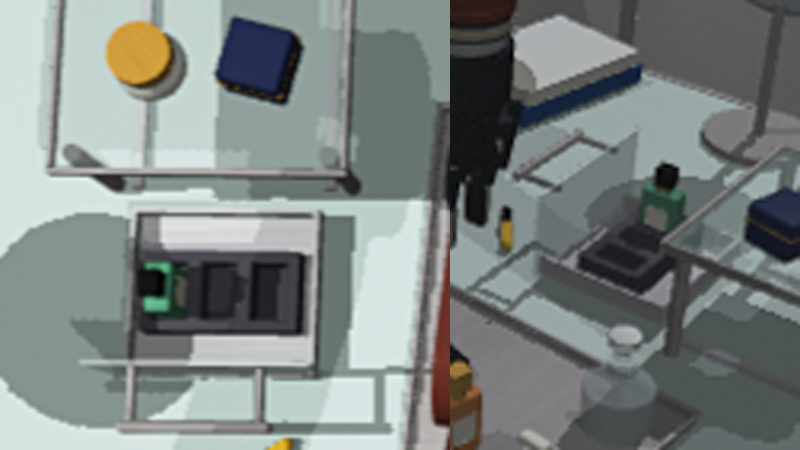

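Green is standing in slot0, and the rack crept slightly inward. I'll head for amber and re-measure the rack on the way.

>>> {"fn": "servo_tool", "kwargs": {
  "increments": [
    [0.5,0,0,0,-10.7],
    [0.5,0,0,0,-10.7],
    [0.5,0,0,0,-10.7],
    [0.5,0,0,0,-10.7],
    [0.5,0,0,0,-10.7],
    [0.5,0,0,0,-10.7],
    [0.5,0,0,0,-10.7],
    [0.5,-18,18,0,-0.2],
    [0.5,-18,17,0,0],
    [0.5,0,0,0,0],
    [0.5,0,0,0,0]
  ]
}}

```text
t: 15.65
tool_pos: [0.5658, -0.009, 0.1976]
tool_rot: [-2.476, -1.932, 0.0]
contact_force: [-0.2, -0.5, -1.1]
opening: 0.0425
grip_force: 0.0
```

```bash
python3 - <<'E'
from h import *
go(.5662,-.0107,.034,-14)
a=cv2.cvtColor(cv2.imread("pics/f.png"),cv2.COLOR_BGR2GRAY).astype(np.float32)
f0=cv2.resize(a,(200,150),interpolation=cv2.INTER_AREA)[45:,40:110]
g=cv2.cvtColor(get_image("top"),cv2.COLOR_RGB2GRAY).astype(np.float32)
# bar rows: mean brightness profile along columns of the bar in old/new
for nm,im in(("old",f0),("new",g[135:240,150:220])):
    for cols in((14,38),):
        pr=im[80:105,cols[0]:cols[1]].mean(1);print(nm,pr.round(0))
    pr=im[30:75,30:55].mean(1);print(pr.round(0))
E
```

```text
t 15.7 pos [ 0.5658 -0.009   0.1976] yang -14.1 q6 0.10 open 0.0425 | spin -0.1 then shift [ -1.6   0.9 163.6]
old [ 88. 119. 134. 149. 148. 150. 155. 168. 185. 190. 195. 198. 201. 202.
 204. 197. 158. 124. 141. 137. 130. 176. 204. 204. 202.]
[199. 199. 196. 193. 193. 195. 193. 180. 174. 158.  84.  63.  65.  56.
  34.  33.  44.  45.  45.  45.  45.  45.  45.  45.  45.  45.  45.  46.
  45.  45.  42.  39.  44.  58.  69.  68.  56.  53. 127. 178. 179. 178.
 179. 177. 175.]
new [137. 164. 166. 166. 169. 176. 190. 195. 198. 201. 207. 209. 213. 215.
 202. 136. 154. 170. 141. 150. 211. 210. 208. 207. 207.]
[221. 216. 214. 216. 217. 215. 194. 196. 156.  78.  74.  75.  57.  33.
  43.  48.  47.  43.  42.  42.  44.  44.  44.  44.  44.  46.  48.  48.
  48.  45.  46.  55.  69.  75.  69.  43.  91. 203. 206. 201. 204. 205.
 201. 199. 200.]
```

>>> {"fn": "servo_tool", "kwargs": {
  "increments": [
    [0.5,-1.5,1,50,0],
    [0.5,0,0,50,0],
    [0.5,0,0,40,0],
    [0.5,0,0,23.5,0],
    [0.5,0,0,0,0],
    [0.1,0,0,0,0],
    [0.1,0,0,0,0],
    [0.1,0,0,0,0],
    [0.1,0,0,0,0],
    [0.1,0,0,-20,0],
    [0.1,0,0,-50,0],
    [0.1,0,0,-60,0]
  ]
}}

```text
t: 17.2
tool_pos: [0.5652, -0.0107, 0.165]
tool_rot: [-2.475, -1.932, 0.003]
contact_force: [1.5, 0.7, -0.5]
opening: 0.0231
grip_force: 46.3
```

```bash
python3 - <<'E'
from h import *
go(.538,.3068,.16,-89.2)
E
```

```text
t 17.2 pos [ 0.5652 -0.0107  0.165 ] yang -14.1 q6 0.09 open 0.0231 | spin 75.1 then shift [ -22.7 -317.9    5.2]
```

>>> {"fn": "servo_tool", "kwargs": {
  "increments": [
    [0.1,0,0,0,10.7],
    [0.1,0,0,0,10.7],
    [0.1,0,0,0,10.7],
    [0.1,0,0,0,10.7],
    [0.1,0,0,0,10.7],
    [0.1,0,0,0,10.7],
    [0.1,0,0,0,10.7],
    [0.1,-5,-58,0,0.2],
    [0.1,-5,-58,0,0],
    [0.1,-5,-58,0,0],
    [0.1,-4,-58,0,0],
    [0.1,-4,-58,0,0]
  ]
}}

```text
t: 18.7
tool_pos: [0.5386, 0.2805, 0.1654]
tool_rot: [-3.141, -0.023, -0.001]
contact_force: [0.5, 0.6, -0.3]
opening: 0.0234
grip_force: 46.3
```

>>> {"fn": "servo_tool", "kwargs": {
  "increments": [
    [0.1,0,-28,0,0],
    [0.1,0,0,0,0],
    [0.1,0,0,0,0]
  ]
}}

```text
t: 19.08
tool_pos: [0.5386, 0.3061, 0.1647]
tool_rot: [3.141, 0.023, 0.0]
contact_force: [0.5, -0.0, -0.5]
opening: 0.0234
grip_force: 46.3
```

```bash
python3 - <<'E'
from h import *
go(.538,.3068,.08,-89.2)
S=get_image("scene");hs=cv2.cvtColor(S,cv2.COLOR_RGB2HSV)
m=cv2.inRange(hs,(5,120,50),(20,255,255));m[:,:360]=0;m[:,480:]=0;m[200:]=0
n,l,s,c=cv2.connectedComponentsWithStats(m)
for i in range(1,n):
    if s[i,4]>15:print(s[i],c[i])
x,y,z=get_obs()['tool_pos'];z-=.031
for dx in(-.022,.022):
  for dy in(-.012,.012):
    for h in(0,.064):print(dx,dy,h,proj("scene",[x+dx,y+dy,z+h]).round(1))
E
```

```text
t 19.1 pos [0.5386 0.3061 0.1647] yang -89.2 q6 1.95 open 0.0234 | spin 0.0 then shift [-0.6 -0.8 84.7]
[379 120  16  27 144] [389.14583333 135.55555556]
[442 137  17  12 162] [450.09259259 142.79012346]
-0.022 -0.012 0 [377.  142.7]
-0.022 -0.012 0.064 [378.7 124.5]
-0.022 0.012 0 [381.  139.9]
-0.022 0.012 0.064 [382.9 121.8]
0.022 -0.012 0 [388.8 147.1]
0.022 -0.012 0.064 [390.9 128.7]
0.022 0.012 0 [392.8 144.2]
0.022 0.012 0.064 [395. 126.]
```

>>> {"fn": "servo_tool", "kwargs": {
  "increments": [
    [0.1,0,-0.5,40,0],
    [0.1,0,0,45,0],
    [0.1,0,0,5,0],
    [0.1,0,0,5,0],
    [0.1,0,0,5,0],
    [0.1,0,0,5,0],
    [0.1,0,0,0,0]
  ]
}}

```text
t: 20.0
tool_pos: [0.5386, 0.3072, 0.0594]
tool_rot: [3.141, 0.023, -0.0]
contact_force: [-0.3, -0.8, -0.9]
opening: 0.0234
grip_force: 46.4
```

>>> {"fn": "servo_tool", "kwargs": {
  "increments": [
    [0.1,0,0,5,0],
    [0.1,0,0,5,0],
    [0.1,0,0,2,0],
    [0.1,0,0,0,0],
    [0.45,0,0,0,0],
    [0.45,0,0,0,0],
    [0.45,0,0,0,0],
    [0.45,0,0,-40,0],
    [0.45,0,0,-60,0],
    [0.45,0,0,-60,0]
  ]
}}

```text
t: 21.25
tool_pos: [0.5381, 0.307, 0.2083]
tool_rot: [3.141, 0.023, -0.002]
contact_force: [1.3, 0.0, 0.5]
opening: 0.0386
grip_force: 0.0
```

```bash
python3 - <<'E'
from h import *
go(.413,.352,.20,0.8)
E
```

```text
t 21.2 pos [0.5381 0.307  0.2083] yang -89.2 q6 1.95 open 0.0386 | spin -90.0 then shift [  46.7 -124.4    8.4]
```

>>> {"fn": "servo_tool", "kwargs": {
  "increments": [
    [0.5,0,0,0,-10],
    [0.5,0,0,0,-10],
    [0.5,0,0,0,-10],
    [0.5,0,0,0,-10],
    [0.5,0,0,0,-10],
    [0.5,0,0,0,-10],
    [0.5,0,0,0,-10],
    [0.5,0,0,0,-10],
    [0.5,0,0,0,-10],
    [0.5,15.5,-41.5,2,0],
    [0.5,15.5,-41.5,2,0],
    [0.5,15.5,-41.5,2,0]
  ]
}}

```text
t: 22.75
tool_pos: [0.4121, 0.3521, 0.201]
tool_rot: [-2.205, -2.237, 0.0]
contact_force: [-0.9, 0.4, -0.3]
opening: 0.0426
grip_force: 0.0
```

```bash
python3 - <<'E'
from h import *
go(.413,.352,.077,0.8)
T=get_image("top")[:,:,::-1];S=get_image("scene")[:,:,::-1]
cv2.imwrite("pics/j.png",np.hstack([cv2.resize(T[90:240,110:260],(450,450),interpolation=cv2.INTER_CUBIC),cv2.resize(S[90:230,330:440],(350,450),interpolation=cv2.INTER_CUBIC)]))
E
```

```text
t 22.8 pos [0.4121 0.3521 0.201 ] yang 0.8 q6 0.56 open 0.0426 | spin 0.0 then shift [-1.00e-01  9.00e-01  1.24e+02]
```

View pics/j.png

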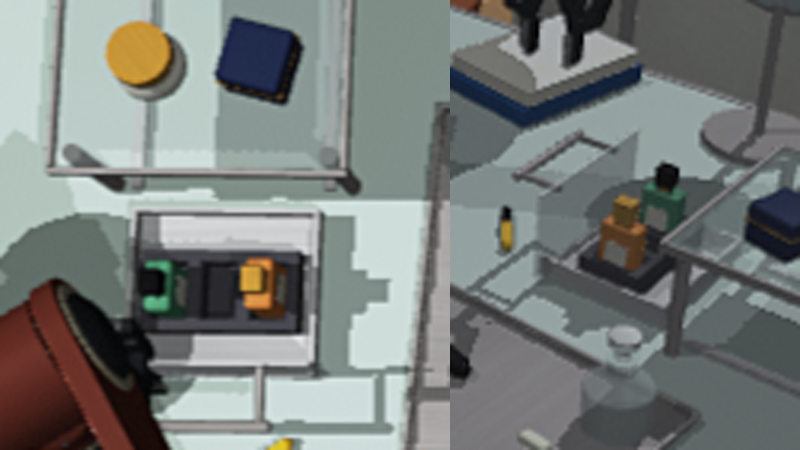

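Both flacons are upright in slots 0 and 2. Next I'll pinch the bar and push the rack home.

>>> {"fn": "servo_tool", "kwargs": {
  "increments": [
    [0.5,0,1,50,0],
    [0.5,0,0,50,0],
    [0.5,0,0,24,0],
    [0.5,0,0,0,0],
    [0.5,0,0,0,0],
    [0,0,0,0,0],
    [0,0,0,0,0],
    [0,0,0,0,0],
    [0,0,0,0,0],
    [0,0,0,0,0]
  ]
}}

```text
t: 24.1
tool_pos: [0.4156, 0.3525, 0.0791]
tool_rot: [2.205, 2.237, 0.005]
contact_force: [-0.7, -1.0, 6.2]
opening: 0.0097
grip_force: 44.1
```

>>> {"fn": "servo_tool", "kwargs": {
  "increments": [
    [0,0,5,0,0],
    [0,0,10,0,0],
    [0,0,15,0,0],
    [0,0,15,0,0],
    [0,0,15,0,0],
    [0,0,15,0,0],
    [0,0,15,0,0],
    [0,0,15,0,0],
    [0,0,15,0,0],
    [0,0,15,0,0],
    [0,0,10,0,0],
    [0,0,5,0,0]
  ]
}}

```text
t: 25.6
tool_pos: [0.5658, 0.353, 0.0791]
tool_rot: [2.204, 2.235, -0.001]
contact_force: [-0.8, -6.5, 7.9]
opening: 0.0093
grip_force: 44.5
```

>>> {"fn": "servo_tool", "kwargs": {
  "increments": [
    [0,0,3,0,0],
    [0,0,3,0,0],
    [0,0,3,0,0],
    [0,0,3,0,0],
    [0,0,0,0,0]
  ]
}}

```text
t: 26.22
tool_pos: [0.5723, 0.353, 0.0791]
tool_rot: [-2.201, -2.235, 0.018]
contact_force: [-18.7, -8.5, 17.9]
opening: 0.0093
grip_force: 45.8
```

>>> {"fn": "servo_tool", "kwargs": {
  "increments": [
    [0,0,-2,0,0],
    [0.4,0,-1,0,0],
    [0.4,0,0,0,0],
    [0.4,0,0,0,0],
    [0.4,0,0,-40,0],
    [0.4,0,0,-50,0],
    [0.4,0,0,-40,0],
    [0.4,40,-40,0,0],
    [0.4,40,-40,0,0],
    [0.4,40,-40,0,0]
  ]
}}

```text
t: 27.48
tool_pos: [0.4506, 0.4734, 0.2072]
tool_rot: [-2.206, -2.237, -0.0]
contact_force: [0.2, 0.8, -0.0]
opening: 0.0339
grip_force: 0.0
```

```bash
python3 - <<'E'
from h import *
T=get_image("top")[:,:,::-1];S=get_image("scene")[:,:,::-1]
cv2.imwrite("pics/k.png",np.hstack([cv2.resize(T[40:190,110:260],(400,400),interpolation=cv2.INTER_CUBIC),cv2.resize(S[120:240,370:490],(400,400),interpolation=cv2.INTER_CUBIC)]))
cv2.imwrite("pics/l.png",np.hstack([T[110:270,235:495],S[170:330,190:430]])[:, :500])
E
```

```text
(no output)
```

View pics/k.png

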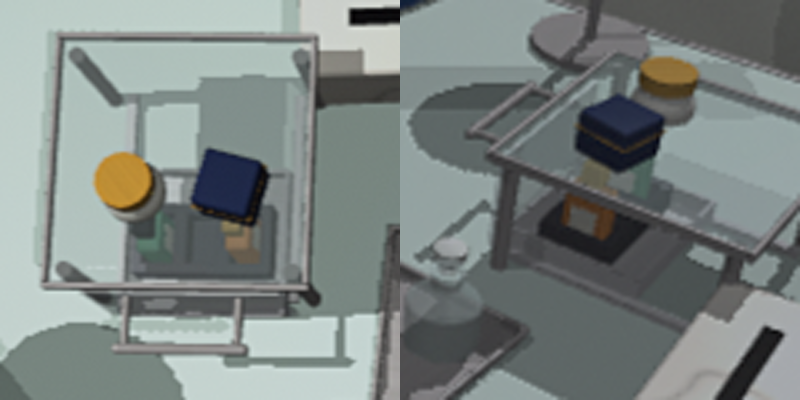

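The rack is fully home with both flacons upright behind the panel. Now I'll locate the tubes numerically.

```bash
cat >> h.py <<'E'
HS={"yellow":((22,120,90),(32,255,255)),"red":((170,130,70),(179,255,255)),"red2":((0,170,70),(4,255,255))}
def barrel(col,n="top",box=(240,380,110,275)):
    hs=cv2.cvtColor(get_image(n),cv2.COLOR_RGB2HSV)
    m=cv2.inRange(hs,*HS[col])
    if col=="red":m|=cv2.inRange(hs,*HS["red2"])
    k=np.zeros_like(m);x0,x1,y0,y1=box;k[y0:y1,x0:x1]=m[y0:y1,x0:x1]
    c=cv2.findContours(k,cv2.RETR_EXTERNAL,cv2.CHAIN_APPROX_NONE)[0]
    if not c:return None
    c=max(c,key=cv2.contourArea);return c[:,0,:].astype(float)
def tube(col,z=.014,**k):
    """barrel tip, barrel end, heading (toward smaller row, i.e. +x end = cap)"""
    c=barrel(col,**k);P=np.array([plane("top",u,v,z)[:2] for u,v in c]);m=P.mean(0)
    d=np.linalg.svd(P-m)[2][0];d*=np.sign(d[0]);s=(P-m)@d;w=(P-m)@np.array([-d[1],d[0]]);off=(w.max()+w.min())/2
    m=m+off*np.array([-d[1],d[0]])
    print(col,"tip",(m+s.min()*d).round(4),"barrel end",(m+s.max()*d).round(4),"len",round(np.ptp(s),4),"wid",round(np.ptp(w),4),"head",np.degrees(np.arctan2(d[1],d[0])).round(1));return m+s.min()*d,d
E
python3 - <<'E'
from h import *
t,d=tube("red"); g=t+d*.090; print(g); go(g[0],g[1],.1,np.degrees(np.arctan2(d[1],d[0]))+90)
tube("yellow")
E
```

```text
red tip [ 0.3772 -0.1015] barrel end [ 0.4413 -0.0956] len 0.0644 wid 0.0176 head 5.3
[ 0.46676623 -0.0931815 ]
t 27.6 pos [0.4498 0.4742 0.2071] yang 1.1 q6 0.68 open 0.0339 | spin 85.7 then shift [-35.8 566.5 107.2]
yellow tip [0.4022 0.1136] barrel end [0.4609 0.0936] len 0.0621 wid 0.015 head -18.8
```

>>> {"fn": "servo_tool", "kwargs": {
  "increments": [
    [0.4,0,0,0,10.7],
    [0.4,0,0,0,10.7],
    [0.4,0,0,0,10.7],
    [0.4,0,0,0,10.7],
    [0.4,0,0,0,10.7],
    [0.4,0,0,0,10.7],
    [0.4,0,0,0,10.7],
    [0.4,0,0,0,10.7],
    [0.4,-3.5,56.5,0,0],
    [0.4,-3.5,56.5,0,0],
    [0.4,-3.5,56.5,0,0],
    [0.4,-3.5,56.5,0,0]
  ]
}}

```text
t: 29.18
tool_pos: [0.4591, 0.2431, 0.2074]
tool_rot: [3.138, 0.141, 0.001]
contact_force: [-0.4, -1.8, -0.0]
opening: 0.0346
grip_force: 0.0
```

>>> {"fn": "servo_tool", "kwargs": {
  "increments": [
    [0.4,-3.5,56.5,0,0],
    [0.4,-3.5,56.5,0,0],
    [0.4,-3.5,56.5,0,0],
    [0.4,-3.5,56.5,0,0],
    [0.4,-3.5,56.5,0,0],
    [0.4,-3.5,56.5,0,0],
    [0.4,0,0,50,0],
    [0.4,0,0,50,0],
    [0.4,0,0,0,0],
    [0.4,0,0,0,0]
  ],
  "force": 20
}}

```text
t: 30.42
tool_pos: [0.4695, -0.0943, 0.1092]
tool_rot: [3.137, 0.142, 0.003]
contact_force: [0.0, 0.1, 1.2]
opening: 0.0341
grip_force: 0.0
```

```bash
python3 - <<'E'
from h import *
go(.4665,-.0932,.006,95.3)
E
```

```text
t 30.4 pos [ 0.4695 -0.0943  0.1092] yang -84.8 q6 1.13 open 0.0341 | spin -0.1 then shift [ -3.1  -1.5 103.2]
```

>>> {"fn": "servo_tool", "kwargs": {
  "increments": [
    [0.4,-3,-1.5,50,0],
    [0.4,0,0,40,0],
    [0.4,0,0,13,0],
    [0.4,0,0,0,0],
    [0,0,0,0,0],
    [0,0,0,0,0],
    [0,0,0,0,0],
    [0,0,0,0,0],
    [0,0,0,0,0]
  ]
}}

```text
t: 31.55
tool_pos: [0.4676, -0.093, 0.007]
tool_rot: [3.136, 0.144, 0.007]
contact_force: [-0.2, 0.8, 6.4]
opening: 0.0177
grip_force: 22.4
```

>>> {"fn": "servo_tool", "kwargs": {
  "increments": [
    [0,0,0,-20,0],
    [0,0,0,-30,0],
    [0,0,0,-40,0],
    [0,0,0,-30,0],
    [0,0,0,0,0],
    [0,0,0,0,0]
  ]
}}

```text
t: 32.3
tool_pos: [0.4648, -0.092, 0.1235]
tool_rot: [-3.138, -0.144, 0.001]
contact_force: [0.2, -0.1, -0.5]
opening: 0.0175
grip_force: 21.6
```

```bash
python3 - <<'E'
from h import *
c=barrel("red","scene",(150,420,80,330))
print(c.min(0),c.max(0),c.mean(0),cv2.minAreaRect(c.astype(np.float32)))
p=np.array(get_obs()['tool_pos']);
for th in(0,45,90):
    g=p+[0,0,.007];d=np.array([-np.cos(np.radians(th)),0,-np.sin(np.radians(th))])
    print(th,proj("scene",g+d*.02).round(),proj("scene",g+d*.09).round())
crop("scene",200,130,150,130,4,"m")
E
```

```text
[257. 180.] [274. 192.] [265.45 186.  ] ((265.6206970214844, 185.55172729492188), (18.64551544189453, 6.827935695648193), 23.198591232299805)
0 [277. 189.] [259. 180.]
45 [279. 194.] [267. 202.]
90 [283. 198.] [284. 218.]
```

View pics/m.png

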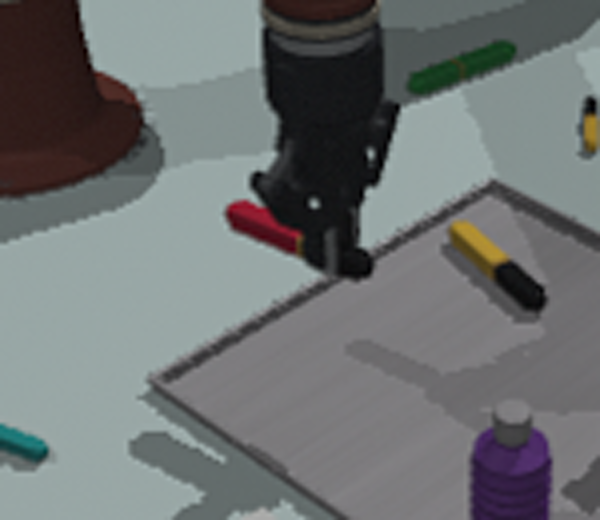

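The tube is still horizontal because the grip holds it stiffly. I'll pivot it by pressing the short cap end on the block's rim.

```bash
python3 - <<'E'
from h import *
go(.5363,-.2873,.123,78.8)
E
```

```text
t 32.4 pos [ 0.4642 -0.0918  0.1225] yang -84.8 q6 1.13 open 0.0173 | spin 16.4 then shift [108.7 177.8  -0.9]
```

>>> {"fn": "servo_tool", "kwargs": {
  "increments": [
    [0,0,0,0,8.2],
    [0,0,0,0,8.2],
    [0,27,44.5,0,0],
    [0,27,44.5,0,0],
    [0,27,44.5,0,0],
    [0,27.5,44.5,0,0],
    [0,0,0,0,0],
    [0,0,0,20,0],
    [0,0,0,17,0],
    [0,0,0,0,0]
  ]
}}

```text
t: 33.65
tool_pos: [0.5356, -0.2857, 0.0842]
tool_rot: [-3.124, 0.303, 0.007]
contact_force: [-0.1, 0.4, -0.3]
opening: 0.0174
grip_force: 21.6
```

```bash
python3 - <<'E'
from h import *
go(.5363,-.2873,.083,78.8)
E
```

```text
t 33.6 pos [ 0.5356 -0.2857  0.0842] yang -101.1 q6 1.15 open 0.0174 | spin 0.1 then shift [1.  1.5 1.2]
```

>>> {"fn": "servo_tool", "kwargs": {
  "increments": [
    [0,0,0,5,0],
    [0,0,0,4,0],
    [0,0,0,4,0],
    [0,0,0,3,0],
    [0,0,0,0,0]
  ]
}}

```text
t: 34.28
tool_pos: [0.5381, -0.2876, 0.0754]
tool_rot: [-3.127, 0.304, -0.001]
contact_force: [-6.9, 6.0, 16.0]
opening: 0.0174
grip_force: 26.9
```

```bash
cat >> h.py <<'E'
def tilt(col,head,box=(120,450,60,340)):
    """compare barrel mask centroid in scene with predictions for tilts; tube from grip point (TCP+5mm) barrel 20..90mm away opposite to heading"""
    c=barrel(col,"scene",box);print("mask",c.min(0),c.max(0),"mid",((c.min(0)+c.max(0))/2))
    g=np.array(get_obs()['tool_pos'])+[0,0,.005];h=np.radians(head)
    for th in range(0,100,15):
        a=np.radians(th);d=np.array([-np.cos(a)*np.cos(h),-np.cos(a)*np.sin(h),-np.sin(a)])
        print(th,proj("scene",g+d*.02).round(),proj("scene",g+d*.09).round())
E
python3 - <<'E'
from h import *
print(get_obs()['contact_force'],get_obs()['tool_pos']);tilt("red",-11.2)
E
```

```text
[-6.88607937  5.98224849 15.99952211] [ 0.53811902 -0.287585    0.07535917]
mask [232. 239.] [238. 245.] mid [235. 242.]
0 [246. 252.] [231. 237.]
15 [246. 254.] [232. 245.]
30 [247. 256.] [235. 253.]
45 [247. 258.] [239. 261.]
60 [249. 260.] [243. 269.]
75 [250. 261.] [248. 277.]
90 [251. 263.] [253. 283.]
```

>>> {"fn": "servo_tool", "kwargs": {
  "increments": [
    [0.2,0,0,0,0],
    [0.204,0,0,0,0],
    [0.204,0,0,0,0]
  ]
}}

```text
t: 34.7
tool_pos: [0.5382, -0.2876, 0.0754]
tool_rot: [-3.127, 0.304, -0.002]
contact_force: [-7.6, 5.8, 14.7]
opening: 0.0176
grip_force: 23.1
```

```bash
python3 - <<'E'
from h import *
o=get_obs();print(o['contact_force'],o['tool_pos'],o['grip_force'],o['opening']);tilt("red",-11.2)
E
```

```text
[-7.62524224  5.75777086 14.71756128] [ 0.53816702 -0.28761746  0.07538818] 23.08146446943283 0.01756914805720953
mask [232. 239.] [238. 245.] mid [235. 242.]
0 [246. 252.] [231. 237.]
15 [246. 254.] [232. 245.]
30 [247. 256.] [235. 253.]
45 [247. 258.] [239. 261.]
60 [249. 260.] [243. 269.]
75 [250. 261.] [248. 277.]
90 [251. 263.] [253. 283.]
```

>>> {"fn": "servo_tool", "kwargs": {
  "increments": [
    [0.207,0,0,0,0],
    [0.207,0,0,0,0],
    [0.21,0,0,0,0],
    [0.21,0,0,0,0]
  ]
}}

```text
t: 35.25
tool_pos: [0.5376, -0.2877, 0.0717]
tool_rot: [3.126, -0.305, 0.001]
contact_force: [-0.1, 0.5, 1.1]
opening: 0.0178
grip_force: 2.7
```

```bash
python3 - <<'E'
from h import *
o=get_obs();print(o['contact_force'],o['tool_pos'],o['grip_force'],o['opening']);tilt("red",-11.2)
c=barrel("red","top",(380,480,150,260));
if c is not None:
  print(c.min(0),c.max(0))
E
```

```text
[-0.06455929  0.51678003  1.13328574] [ 0.53764022 -0.28771779  0.07166095] 2.6719948276877403 0.01782472834005432
mask [233. 243.] [237. 246.] mid [235.  244.5]
0 [246. 253.] [231. 239.]
15 [246. 255.] [232. 246.]
30 [247. 257.] [235. 254.]
45 [247. 259.] [239. 262.]
60 [248. 261.] [243. 270.]
75 [250. 263.] [248. 278.]
90 [251. 264.] [253. 284.]
[448. 216.] [461. 234.]
```

```bash
cat >> h.py <<'E'
def tilt2(col,head,box,hg=.005,L=.089):
    o=get_obs();c=barrel(col,"top",box);print(np.round(o['contact_force'],1),o['tool_pos'].round(4),o['grip_force'],o['opening'])
    print("top mask",c.min(0),c.max(0),"lowest row pt",c[c[:,1].argmax()])
    g=np.array(o['tool_pos'])+[0,0,hg];h=np.radians(head)
    for th in range(0,91,10):
        a=np.radians(th);d=np.array([-np.cos(a)*np.cos(h),-np.cos(a)*np.sin(h),-np.sin(a)])
        print(th,proj("top",g+d*.02).round(1),proj("top",g+d*L).round(1))
E
python3 - <<'E'
from h import *
tilt2("red",-11.2,(380,480,150,260))
E
```

```text
[-0.4  0.   1.6] [ 0.5375 -0.2878  0.0713] 2.6782898604869843 0.017827719352976425
top mask [439. 199.] [453. 208.] lowest row pt [449. 208.]
0 [426.3 196.1] [421.3 222.5]
10 [426.  196.2] [420.2 222.5]
20 [425.8 196. ] [419.4 221.5]
30 [425.7 195.6] [418.9 219.5]
40 [425.6 195. ] [418.6 216.7]
50 [425.6 194.3] [418.6 213.1]
60 [425.6 193.3] [418.8 208.8]
70 [425.7 192.2] [419.3 204.1]
80 [425.9 191. ] [420.1 198.9]
90 [426.1 189.7] [421.  193.5]
```

>>> {"fn": "servo_tool", "kwargs": {
  "increments": [
    [0.15,0,0,0,0],
    [0.15,0,0,0,0],
    [0.15,0,0,-20,0],
    [0.15,0,0,-40,0],
    [0.15,0,0,-40,0],
    [0.15,0,0,0,0]
  ]
}}

```text
t: 36.15
tool_pos: [0.5398, -0.2896, 0.1777]
tool_rot: [3.121, -0.305, 0.014]
contact_force: [0.6, 0.7, -1.1]
opening: 0.0172
grip_force: 20.7
```

```bash
python3 - <<'E'
from h import *
o=get_obs();print(o['tool_pos'],o['grip_force'],o['opening']);tilt("red",-11.2,(180,300,150,330))
c=barrel("red","scene",(180,300,150,330));print(cv2.contourArea(c.astype(np.float32)),cv2.minAreaRect(c.astype(np.float32)))
E
```

```text
[ 0.53976188 -0.28964754  0.17773793] 20.72822391986847 0.01722786569176548
mask [226. 216.] [229. 219.] mid [227.5 217.5]
0 [241. 221.] [226. 206.]
15 [242. 222.] [227. 214.]
30 [242. 225.] [230. 223.]
45 [243. 227.] [234. 232.]
60 [244. 229.] [239. 241.]
75 [246. 230.] [244. 248.]
90 [247. 232.] [250. 254.]
0.0 ((234.0, 222.0), (0.0, 0.0), 0.0)
```

```bash
sed -i 's/"red":((170,130,70)/"red":((168,150,25)/; s/"red2":((0,170,70),(4/"red2":((0,190,25),(3/' h.py; python3 - <<'E'
from h import *
for b in [(205,285,195,275)]:
  c=barrel("red","scene",b);print(len(c),c.min(0),c.max(0),cv2.fitLine(c.astype(np.float32),cv2.DIST_L2,0,.01,.01).ravel())
im=get_image("scene")
hs=cv2.cvtColor(im,cv2.COLOR_RGB2HSV)
for r in range(204,240,4):print(r,[tuple(int(q) for q in hs[r,x]) for x in range(222,254,4)])
E
```

```text
9 [227. 217.] [231. 221.] [  0.7417316    0.67069685 228.77777    219.11111   ]
204 [(120, 14, 37), (135, 17, 30), (86, 23, 174), (90, 13, 20), (120, 24, 21), (130, 35, 22), (110, 33, 23), (120, 12, 22)]
208 [(120, 21, 24), (110, 20, 39), (88, 21, 168), (130, 40, 19), (100, 32, 24), (110, 31, 25), (90, 20, 114), (113, 39, 26)]
212 [(96, 21, 60), (110, 33, 23), (175, 80, 127), (60, 16, 16), (120, 13, 20), (105, 32, 16), (87, 21, 107), (102, 64, 20)]
216 [(88, 22, 166), (170, 62, 49), (120, 13, 20), (105, 44, 23), (110, 38, 20), (105, 27, 19), (87, 22, 130), (60, 14, 18)]
220 [(88, 22, 166), (105, 4, 134), (174, 154, 43), (98, 43, 24), (90, 24, 21), (110, 19, 41), (150, 21, 12), (90, 15, 17)]
224 [(86, 23, 167), (88, 22, 166), (86, 23, 169), (0, 22, 105), (110, 35, 22), (100, 13, 60), (60, 18, 14), (75, 27, 19)]
228 [(88, 22, 166), (88, 22, 166), (90, 20, 165), (88, 22, 161), (110, 32, 24), (105, 10, 50), (60, 17, 15), (100, 45, 17)]
232 [(88, 20, 166), (86, 23, 167), (88, 22, 166), (88, 20, 166), (88, 22, 173), (90, 14, 75), (105, 8, 63), (135, 4, 123)]
236 [(88, 22, 166), (88, 22, 166), (88, 22, 166), (88, 20, 166), (86, 21, 167), (88, 21, 169), (90, 21, 110), (86, 18, 98)]
```

```bash
python3 - <<'E'
from h import *
go(.699,-.3194,.178,78.8)
E
```

```text
t 36.4 pos [ 0.5365 -0.2873  0.1699] yang -101.2 q6 1.15 open 0.0178 | spin 0.0 then shift [ 1.656e+02 -1.000e-01 -8.500e+00]
```

>>> {"fn": "servo_tool", "kwargs": {
  "increments": [
    [0,0,0,-8,0],
    [0,0,0,0,0]
  ]
}}

```text
t: 36.6
tool_pos: [0.5375, -0.2879, 0.1795]
tool_rot: [3.127, -0.305, 0.0]
contact_force: [-0.3, -0.5, -0.0]
opening: 0.0175
grip_force: 20.7
```

```bash
python3 - <<'E'
from h import *
tilt("red",-11.2,(205,285,185,275))
E
```

```text
mask [226. 214.] [235. 220.] mid [230.5 217. ]
0 [241. 219.] [225. 204.]
15 [242. 221.] [227. 213.]
30 [242. 223.] [230. 221.]
45 [243. 225.] [234. 230.]
60 [244. 227.] [239. 239.]
75 [245. 228.] [244. 246.]
90 [247. 230.] [249. 252.]
```

>>> {"fn": "servo_tool", "kwargs": {
  "increments": [
    [0,40,0,0,0],
    [0,45,0,0,0],
    [0,45,0,0,0],
    [0,35,0,0,0],
    [0,0,0,50,0],
    [0,0,0,50,0],
    [0,0,0,0,0]
  ]
}}

```text
t: 37.52
tool_pos: [0.6971, -0.3181, 0.073]
tool_rot: [-3.123, 0.305, 0.01]
contact_force: [-0.6, 0.5, 0.0]
opening: 0.0174
grip_force: 20.6
```

```bash
python3 - <<'E'
from h import *
go(.699,-.3194,.079,78.8)
tilt("red",-11.2,(205,330,185,320))
E
```

```text
t 37.5 pos [ 0.6971 -0.3181  0.073 ] yang -101.1 q6 1.24 open 0.0174 | spin 0.1 then shift [ 2.   0.9 -6. ]
mask [275. 281.] [279. 287.] mid [277. 284.]
0 [286. 292.] [268. 274.]
15 [286. 293.] [269. 281.]
30 [287. 295.] [272. 290.]
45 [288. 298.] [276. 299.]
60 [289. 300.] [281. 308.]
75 [290. 302.] [287. 316.]
90 [292. 303.] [293. 324.]
```

>>> {"fn": "servo_tool", "kwargs": {
  "increments": [
    [0,-5,0,0,0],
    [0,-6,0,0,0],
    [0,-5,0,-4,0],
    [0,-5,0,-7,0],
    [0,-5,0,-7,0],
    [0,0,0,0,0]
  ]
}}

```text
t: 38.33
tool_pos: [0.6782, -0.3164, 0.1046]
tool_rot: [3.122, -0.305, 0.022]
contact_force: [6.7, -1.1, 4.0]
opening: 0.0173
grip_force: 20.4
```

```bash
python3 - <<'E'
from h import *
print(get_obs()['contact_force'])
tilt("red",-11.2,(205,330,185,320))
E
```

```text
[ 6.72144858 -1.10790236  4.04917191]
mask [267. 278.] [275. 286.] mid [271. 282.]
0 [280. 278.] [261. 260.]
15 [280. 280.] [263. 268.]
30 [280. 282.] [266. 277.]
45 [281. 284.] [270. 286.]
60 [283. 286.] [275. 295.]
75 [284. 288.] [280. 303.]
90 [285. 289.] [287. 311.]
```

>>> {"fn": "servo_tool", "kwargs": {
  "increments": [
    [0,-7,0,-7,0],
    [0,-7,0,-6,0],
    [0,-7,0,-5,0],
    [0,-7,0,-4,0],
    [0,-7,0,-3,0],
    [0,-7,0,-3,0],
    [0,-7,0,-2,0],
    [0,0,0,0,0]
  ]
}}

```text
t: 39.38
tool_pos: [0.6262, -0.3057, 0.1292]
tool_rot: [3.125, -0.306, 0.005]
contact_force: [4.5, -1.5, 2.7]
opening: 0.0175
grip_force: 20.8
```

```bash
python3 - <<'E'
from h import *
tilt("red",-11.2,(205,330,185,330))
E
```

```text
mask [266. 269.] [277. 284.] mid [271.5 276.5]
0 [265. 256.] [248. 240.]
15 [265. 258.] [250. 248.]
30 [266. 260.] [252. 257.]
45 [267. 262.] [256. 266.]
60 [268. 264.] [261. 275.]
75 [270. 266.] [267. 283.]
90 [271. 268.] [273. 289.]
```

>>> {"fn": "servo_tool", "kwargs": {
  "increments": [
    [0,-6,0,0,0],
    [0,-6,0,0,0],
    [0,0,0,0,0],
    [0,10,0,0,0],
    [0,5,0,-20,0],
    [0,0,0,-40,0],
    [0,0,0,0,0]
  ]
}}

```text
t: 40.3
tool_pos: [0.631, -0.3071, 0.1934]
tool_rot: [3.123, -0.305, 0.011]
contact_force: [0.1, -0.1, 0.7]
opening: 0.0179
grip_force: 21.0
```

```bash
python3 - <<'E'
from h import *
go(.5805,-.296,.19,78.8)
c=barrel("red","scene",(205,330,165,330));print(c.min(0),c.max(0),cv2.fitLine(c.astype(np.float32),cv2.DIST_L2,0,.01,.01).ravel())
tilt("red",-11.2,(205,330,165,330))
S=get_image("scene")
cv2.imwrite("pics/n.png",cv2.resize(S[180:330,190:340,::-1],None,fx=4,fy=4,interpolation=cv2.INTER_CUBIC))
E
```

```text
t 40.3 pos [ 0.631  -0.3071  0.1934] yang -101.1 q6 1.21 open 0.0179 | spin 0.1 then shift [-51.7  -1.1   3. ]
[269. 249.] [278. 268.] [ 7.184089e-02 -9.974161e-01  2.732200e+02  2.576600e+02]
mask [269. 249.] [278. 268.] mid [273.5 258.5]
0 [264. 237.] [246. 221.]
15 [264. 239.] [248. 229.]
30 [265. 241.] [251. 239.]
45 [266. 243.] [255. 248.]
60 [267. 245.] [260. 257.]
75 [269. 247.] [266. 265.]
90 [270. 248.] [272. 272.]
```

```bash
cat >> h.py <<'E'
def tilt3(col,head,box):
    p=np.array(get_obs()['tool_pos']);h=np.radians(head);u=np.array([np.cos(h),np.sin(h),0]);n=np.array([-u[1],u[0],0])
    c=barrel(col,"scene",box);f=cv2.fitLine(c.astype(np.float32),cv2.DIST_L2,0,.01,.01).ravel()
    hs=[((q-f[2:])@f[:2]) for q in c]
    E=[]
    for s in(min(hs),max(hs)):
        o,d=ray("scene",*(f[2:]+s*f[:2]));k=((p-o)@n)/(d@n);X=o+k*d-p;E.append((X@u*1000,X[2]*1000))
    E.sort(key=lambda e:e[1]);print("low end rel TCP (along,z) mm",np.round(E[0],1),"high",np.round(E[1],1),"tilt",np.degrees(np.arctan2(E[1][1]-E[0][1],E[1][0]-E[0][0])).round(1))
E
python3 - <<'E'
from h import *
tilt3("red",-11.2,(205,330,165,330))
E
```

```text
low end rel TCP (along,z) mm [  3.2 -73.4] high [14.2 -7.5] tilt 80.5
```

View pics/n.png

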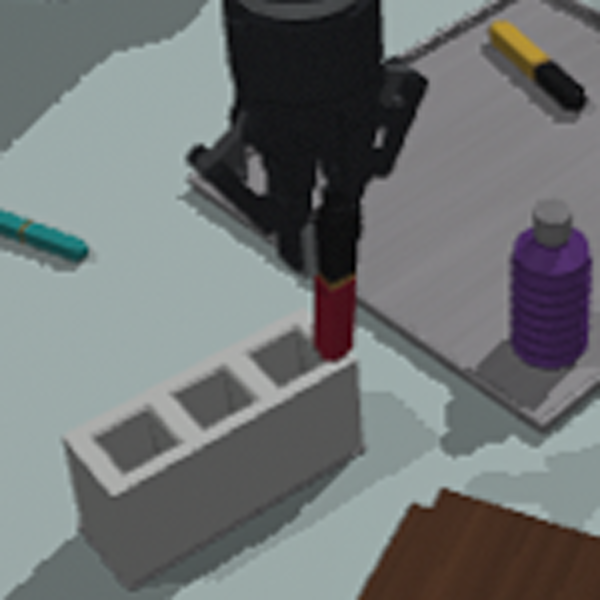

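The picture shows the red tube hanging nearly vertical, with its lower end at about crop (333,355), just beyond the holder's +y well. I'll move over well0 and lower it while watching the force.

>>> {"fn": "servo_tool", "kwargs": {
  "increments": [
    [0,-27,-0.5,0,0],
    [0,-27,-0.5,0,0],
    [0,0,0,0,0],
    [0,0,0,30,0],
    [0,0,0,0,0]
  ]
}}

```text
t: 41.12
tool_pos: [0.5744, -0.2932, 0.1535]
tool_rot: [-3.123, 0.305, 0.009]
contact_force: [-0.3, 0.3, -1.5]
opening: 0.0174
grip_force: 20.9
```

```bash
python3 - <<'E'
from h import *
go(.5805,-.296,.1,78.8)
print(get_obs()['contact_force'])
tilt3("red",-11.2,(205,330,165,330))
E
```

```text
t 41.1 pos [ 0.5744 -0.2932  0.1535] yang -101.2 q6 1.18 open 0.0174 | spin 0.0 then shift [ 6.9  1.7 53.5]
[-0.33994241  0.34303654 -1.52666228]
low end rel TCP (along,z) mm [  2.6 -74.9] high [15.1 -8.5] tilt 79.3
```

>>> {"fn": "servo_tool", "kwargs": {
  "increments": [
    [0,4,1.5,0,0],
    [0,0,0,6,0],
    [0,0,0,6,0],
    [0,0,0,6,0],
    [0,0,0,0,0]
  ]
}}

```text
t: 41.8
tool_pos: [0.5789, -0.2963, 0.1382]
tool_rot: [-3.126, 0.305, 0.002]
contact_force: [0.1, 1.0, 0.2]
opening: 0.0174
grip_force: 20.9
```

```bash
python3 - <<'E'
from h import *
go(.5805,-.296,.1,78.8)
print(get_obs()['contact_force'])
tilt3("red",-11.2,(205,330,165,330))
E
```

```text
t 41.8 pos [ 0.5789 -0.2963  0.1382] yang -101.2 q6 1.18 open 0.0174 | spin 0.0 then shift [ 1.6 -0.5 38.2]
[0.09125899 1.00273489 0.22153274]
low end rel TCP (along,z) mm [  5.3 -71.8] high [ 12.2 -12.2] tilt 83.4
```

>>> {"fn": "servo_tool", "kwargs": {
  "increments": [
    [0,0,0,8,0],
    [0,0,0,8,0],
    [0,0,0,8,0],
    [0,0,0,8,0],
    [0,0,0,0,0]
  ]
}}

```text
t: 42.48
tool_pos: [0.5788, -0.2962, 0.1059]
tool_rot: [-3.126, 0.305, 0.003]
contact_force: [-0.1, -1.1, -0.2]
opening: 0.0173
grip_force: 20.9
```

```bash
python3 - <<'E'
from h import *
tilt3("red",-11.2,(205,330,165,330))
E
```

```text
low end rel TCP (along,z) mm [-11.6 -60.3] high [29.   1.3] tilt 56.5
```

>>> {"fn": "servo_tool", "kwargs": {
  "increments": [
    [0,0,0,6,0],
    [0,0,0,6,0],
    [0,0,0,0,0],
    [0.4,0,0,0,0],
    [0.4,0,0,0,0],
    [0.4,0,0,0,0],
    [0.4,0,0,-50,0],
    [0.4,0,0,-50,0],
    [0.4,0,0,-30,0],
    [0.4,0,0,0,0]
  ]
}}

```text
t: 43.78
tool_pos: [0.581, -0.2977, 0.2296]
tool_rot: [3.123, -0.305, 0.01]
contact_force: [-0.1, 0.2, -0.4]
opening: 0.0343
grip_force: 0.0
```

```bash
python3 - <<'E'
from h import *
hs=cv2.cvtColor(get_image("scene"),cv2.COLOR_RGB2HSV)
m=((hs[...,2]<45)).astype(np.uint8);k=np.zeros_like(m);k[235:290,230:300]=m[235:290,230:300]
n,l,s,c=cv2.connectedComponentsWithStats(k)
for i in range(1,n):
    if s[i,4]>20:print(s[i],c[i])
w=np.array([.5805,-.296]);
for z in(.078,.133):print(z,proj("scene",[*w,z]))
t,d=tube("yellow");g=t+d*.075;print(g);go(g[0],g[1],.2,np.degrees(np.arctan2(d[1],d[0]))+90)
E
```

```text
[259 255   9  19 149] [262.99328859 264.09395973]
0.078 [260.4004602  267.49717986]
0.133 [258.65907629 250.0878744 ]
yellow tip [0.4022 0.1137] barrel end [0.4627 0.0934] len 0.0638 wid 0.0171 head -18.5
[0.47330837 0.08988321]
t 43.9 pos [ 0.5791 -0.2964  0.2245] yang -101.2 q6 1.18 open 0.0345 | spin 7.4 then shift [-223.1 -332.6   24.7]
```

>>> {"fn": "servo_tool", "kwargs": {
  "increments": [
    [0.4,0,0,0,7.4],
    [0.4,-30,-47,0,0],
    [0.4,-30,-47,0,0],
    [0.4,-30,-47,0,0],
    [0.4,-31,-48,0,0],
    [0.4,-31,-48,0,0],
    [0.4,-31,-48,0,0],
    [0.4,-31,-48,0,0],
    [0.4,0,0,50,0],
    [0.4,0,0,50,0],
    [0.4,0,0,0,0],
    [0.4,0,0,0,0]
  ]
}}

```text
t: 45.38
tool_pos: [0.4828, 0.0871, 0.1258]
tool_rot: [-3.1, 0.507, 0.0]
contact_force: [0.3, 0.4, 0.3]
opening: 0.0343
grip_force: 0.0
```

```bash
python3 - <<'E'
from h import *
c=barrel("yellow","scene",(295,360,170,215));print(c.min(0),c.max(0))
print(proj("scene",[.4022,.1137,.012]),proj("scene",[.4627,.0934,.012]))
tube("yellow")
go(.4009+.083*np.cos(np.radians(-18.5)),.1139-.083*np.sin(np.radians(18.5)),.006,71.5)
hs=cv2.cvtColor(get_image("scene"),cv2.COLOR_RGB2HSV)
m=((hs[...,2]<45)).astype(np.uint8);k=np.zeros_like(m);k[235:290,230:300]=m[235:290,230:300]
n,l,s,c=cv2.connectedComponentsWithStats(k)
for i in range(1,n):
    if s[i,4]>20:print(s[i],c[i])
E
```

```text
[313. 185.] [325. 195.]
[313.2778261 185.8542019] [324.11631498 195.73877004]
yellow tip [0.4164 0.1095] barrel end [0.4627 0.0933] len 0.049 wid 0.017 head -19.3
t 45.5 pos [0.4842 0.087  0.1277] yang -108.6 q6 1.92 open 0.0343 | spin -0.1 then shift [ -4.9   1.1 121.7]
[259 255   9  19 153] [262.91503268 263.9869281 ]
```

>>> {"fn": "servo_tool", "kwargs": {
  "increments": [
    [0.4,-5,1,50,0],
    [0.4,0,0,50,0],
    [0.4,0,0,22,0],
    [0.4,0,0,0,0],
    [0,0,0,0,0],
    [0,0,0,0,0],
    [0,0,0,0,0],
    [0,0,0,0,0],
    [0,0,0,-30,0],
    [0,0,0,-40,0],
    [0,0,0,-50,0],
    [0,0,0,0,0]
  ]
}}

```text
t: 47.02
tool_pos: [0.4805, 0.088, 0.1282]
tool_rot: [-3.099, 0.506, -0.014]
contact_force: [0.5, -0.6, -0.1]
opening: 0.0175
grip_force: 21.2
```

```bash
python3 - <<'E'
from h import *
# lever at well2 line: edge point and grip 18 mm outside
a=np.radians(-11.2);u=np.array([np.cos(a),np.sin(a)]);n=np.array([-u[1],u[0]]);H=np.array([.5708,-.3451])
for k,nm in((0,"w1"),(-.05,"w2")):
    w=H+k*n;print(nm,w.round(4),"lever grip",(w-.046*u).round(4),"+x face",(w+.028*u).round(4))
w=H-.05*n;g=w-.046*u;go(g[0],g[1],.14,78.8)
E
```

```text
w1 [ 0.5708 -0.3451] lever grip [ 0.5257 -0.3362] +x face [ 0.5983 -0.3505]
w2 [ 0.5611 -0.3941] lever grip [ 0.516  -0.3852] +x face [ 0.5886 -0.3996]
t 47.0 pos [0.4805 0.088  0.1282] yang -108.6 q6 1.92 open 0.0175 | spin -7.4 then shift [126.8 457.3 -11.6]
```

>>> {"fn": "servo_tool", "kwargs": {
  "increments": [
    [0,0,0,-30,-7.4],
    [0,14,51,0,0],
    [0,14,51,0,0],
    [0,14,51,0,0],
    [0,14,51,0,0],
    [0,14,51,0,0],
    [0,14,51,0,0],
    [0,14,51,0,0],
    [0,14,50,0,0],
    [0,14,50,0,0],
    [0,0,0,0,0],
    [0,0,0,0,0]
  ]
}}

```text
t: 48.52
tool_pos: [0.5119, -0.384, 0.1515]
tool_rot: [-3.124, 0.306, 0.004]
contact_force: [0.1, 0.2, -1.3]
opening: 0.0174
grip_force: 21.2
```

```bash
python3 - <<'E'
from h import *
go(.516,-.3852,.084,78.8)
E
```

```text
t 48.5 pos [ 0.5119 -0.384   0.1515] yang -101.2 q6 1.01 open 0.0174 | spin 0.0 then shift [ 4.4  0.5 67.4]
```

>>> {"fn": "servo_tool", "kwargs": {
  "increments": [
    [0,4.5,0.5,40,0],
    [0,0,0,27,0],
    [0,0,0,0,0],
    [0,0,0,5,0],
    [0,0,0,5,0],
    [0,0,0,5,0],
    [0,0,0,4,0],
    [0.204,0,0,0,0],
    [0.207,0,0,0,0],
    [0.207,0,0,0,0]
  ]
}}

```text
t: 49.78
tool_pos: [0.5181, -0.3867, 0.0711]
tool_rot: [3.126, -0.305, 0.004]
contact_force: [-4.1, 4.4, 10.8]
opening: 0.0176
grip_force: 14.3
```

>>> {"fn": "servo_tool", "kwargs": {
  "increments": [
    [0.209,0,0,0,0],
    [0.209,0,0,0,0]
  ]
}}

```text
t: 50.02
tool_pos: [0.5178, -0.3866, 0.0691]
tool_rot: [3.126, -0.305, 0.004]
contact_force: [-0.7, 0.7, 3.5]
opening: 0.0181
grip_force: 6.8
```

Retighten, lift and check the tilt.

>>> {"fn": "servo_tool", "kwargs": {
  "increments": [
    [0,0,0,0,0],
    [0,0,0,0,0],
    [0,0,0,-30,0],
    [0,0,0,-50,0],
    [0,0,0,-50,0],
    [0,0,0,0,0]
  ]
}}

```text
t: 50.78
tool_pos: [0.5193, -0.3887, 0.2037]
tool_rot: [3.12, -0.305, 0.014]
contact_force: [0.9, -0.2, -0.5]
opening: 0.0179
grip_force: 20.2
```

```bash
python3 - <<'E'
from h import *
go(.516,-.3852,.084,78.8)
tilt("yellow",-11.2,(160,260,170,330))
tilt3("yellow",-11.2,(160,260,170,330))
E
```

```text
t 50.8 pos [ 0.5193 -0.3887  0.2037] yang -101.2 q6 1.01 open 0.0179 | spin 0.0 then shift [ -5.   -3.5 119.6]
mask [199. 224.] [200. 225.] mid [199.5 224.5]
0 [199. 230.] [184. 214.]
15 [200. 232.] [186. 223.]
30 [200. 234.] [190. 233.]
45 [201. 237.] [194. 242.]
60 [203. 239.] [199. 251.]
75 [204. 241.] [204. 259.]
90 [205. 242.] [210. 266.]
low end rel TCP (along,z) mm [-13.1  24.1] high [-8.7 24.3] tilt 1.8
```

```bash
sed -i 's/"yellow":((22,120,90),(32/"yellow":((18,110,25),(34/' h.py; python3 - <<'E'
from h import *
tilt("yellow",-11.2,(160,230,190,300))
tilt3("yellow",-11.2,(160,230,190,300))
E
```

```text
mask [199. 225.] [202. 228.] mid [200.5 226.5]
0 [199. 231.] [185. 215.]
15 [200. 233.] [187. 224.]
30 [201. 235.] [190. 233.]
45 [202. 237.] [195. 243.]
60 [203. 240.] [199. 252.]
75 [204. 241.] [205. 260.]
90 [205. 243.] [210. 266.]
low end rel TCP (along,z) mm [-17.5  20.2] high [-1.9 25.8] tilt 19.5
```

```bash
python3 - <<'E'
from h import *
for n,b in(("scene",(170,290,215,300)),("top",(400,480,150,260))):
    hs=cv2.cvtColor(get_image(n),cv2.COLOR_RGB2HSV);x0,x1,y0,y1=b
    s=hs[y0:y1,x0:x1];m=((s[...,0]>14)&(s[...,0]<40)&(s[...,1]>60)&(s[...,2]>20)).astype(np.uint8)
    k,l,st,c=cv2.connectedComponentsWithStats(m)
    for i in range(1,k):print(n,st[i]+[x0,y0,0,0,0],s[l==i].mean(0).round())
# ascii of brightness around tube
g=cv2.cvtColor(get_image("scene"),cv2.COLOR_RGB2GRAY)[205:270:2,175:225]
for r in g:print(''.join('#' if v<45 else '+' if v<100 else '.' for v in r))
E
```

```text
scene [185 221   5   3   8] [ 22. 126.  95.]
scene [199 225   4   5  13] [ 21. 141. 107.]
scene [190 230   2   2   2] [21. 74. 44.]
scene [258 270  10   5  13] [ 18. 113.  43.]
top [435 172   1   1   1] [22. 74. 52.]
.++##################################++###########
+++##################################.+###########
++###############################################+
#####+++#########################################.
####++...++################+####################..
#####++....+############+....##################...
###++++.....++##########+....+################+...
######+......+###########.....+##########+........
########++...++#########+....+##########..........
########################.....+#########...........
++######################+.....+###+++##...........
...++####################.....+####++##+..........
.......+#################+#########+++##..........
..........+####++######+++##########++##..........
...........+++++++#####+++##############..........
..........++++++++#####++++############...........
..........+++++++#######+++############+..........
...............++++#####+++#############..........
....................++###+++##########+...........
........................++++++++####+.............
...............................+++++..............
..................................................
..................................................
..................................................
..................................................
..................................................
..................................................
..................................................
..................................................
..................................................
..................................................
..................................................
..................................................
```

```bash
python3 - <<'E'
from h import *
print(plane("top",507,105,.05),plane("top",440,110,.1))
go(.685,-.3677,.2,78.8)
E
```

```text
[ 0.77020161 -0.5070841   0.05      ] [ 0.73818237 -0.31690134  0.1       ]
t 51.1 pos [ 0.5162 -0.3856  0.195 ] yang -101.2 q6 1.01 open 0.0173 | spin 0.0 then shift [162.1 -50.4  -5.4]
```

```bash
python3 - <<'E'
from h import *
for p in((455,116),(551,72),(437,72),(465,108)):
    for z in(0,.1,.15,.2):print(p,z,plane("top",*p,z).round(3))
E
```

```text
(455, 116) 0 [ 0.753 -0.381  0.   ]
(455, 116) 0.1 [ 0.723 -0.355  0.1  ]
(455, 116) 0.15 [ 0.708 -0.342  0.15 ]
(455, 116) 0.2 [ 0.693 -0.329  0.2  ]
(551, 72) 0 [ 0.883 -0.651  0.   ]
(551, 72) 0.1 [ 0.844 -0.605  0.1  ]
(551, 72) 0.15 [ 0.824 -0.582  0.15 ]
(551, 72) 0.2 [ 0.804 -0.56   0.2  ]
(437, 72) 0 [ 0.879 -0.334  0.   ]
(437, 72) 0.1 [ 0.84  -0.311  0.1  ]
(437, 72) 0.15 [ 0.82  -0.299  0.15 ]
(437, 72) 0.2 [ 0.801 -0.288  0.2  ]
(465, 108) 0 [ 0.776 -0.409  0.   ]
(465, 108) 0.1 [ 0.744 -0.381  0.1  ]
(465, 108) 0.15 [ 0.728 -0.367  0.15 ]
(465, 108) 0.2 [ 0.712 -0.353  0.2  ]
```

>>> {"fn": "servo_tool", "kwargs": {
  "increments": [
    [0,40,0,0,0],
    [0,40,-10,0,0],
    [0,40,-20,0,0],
    [0,35,-20,0,0],
    [0,0,0,0,0],
    [0,0,0,50,0],
    [0,0,0,50,0],
    [0,0,0,0,0]
  ]
}}

```text
t: 52.12
tool_pos: [0.6757, -0.3663, 0.0911]
tool_rot: [-3.123, 0.306, 0.011]
contact_force: [-1.0, -0.0, -0.7]
opening: 0.0178
grip_force: 20.3
```

```bash
python3 - <<'E'
from h import *
go(.678,-.3663,.083,78.8)
tilt("yellow",-11.2,(205,330,185,330))
tilt3("yellow",-11.2,(205,330,185,330))
E
```

```text
t 52.1 pos [ 0.6757 -0.3663  0.0911] yang -101.2 q6 1.17 open 0.0178 | spin 0.0 then shift [ 2.3 -0.5  8.1]
mask [249. 281.] [255. 290.] mid [252.  285.5]
0 [263. 295.] [245. 276.]
15 [263. 296.] [247. 284.]
30 [264. 298.] [250. 293.]
45 [265. 301.] [254. 302.]
60 [266. 303.] [259. 311.]
75 [267. 305.] [265. 320.]
90 [269. 307.] [271. 327.]
low end rel TCP (along,z) mm [-57.  -10.8] high [-65.4   9.7] tilt 112.3
```

>>> {"fn": "servo_tool", "kwargs": {
  "increments": [
    [0,0,0,6,0],
    [0,-4,0,0,0],
    [0,-4,0,0,0],
    [0,-5,0,-5,0],
    [0,-6,0,-8,0],
    [0,-6,0,-7,0],
    [0,-6,0,-6,0],
    [0,0,0,0,0]
  ]
}}

```text
t: 53.22
tool_pos: [0.6483, -0.3615, 0.1185]
tool_rot: [3.126, -0.306, 0.002]
contact_force: [0.3, 0.6, 0.6]
opening: 0.0176
grip_force: 20.3
```

```bash
python3 - <<'E'
from h import *
tilt("yellow",-11.2,(205,330,185,330))
E
```

```text
mask [240. 265.] [246. 273.] mid [243. 269.]
0 [254. 279.] [237. 261.]
15 [255. 281.] [239. 269.]
30 [255. 283.] [242. 278.]
45 [256. 285.] [246. 288.]
60 [258. 287.] [251. 297.]
75 [259. 289.] [257. 305.]
90 [260. 291.] [263. 312.]
```

>>> {"fn": "servo_tool", "kwargs": {
  "increments": [
    [0,15,0,0,0],
    [0,17,0,0,0],
    [0,0,0,25,0],
    [0,0,0,21,0],
    [0,-6,0,0,0],
    [0,-5,0,0,0],
    [0,-4,0,-1,0],
    [0,-4,0,-3,0],
    [0,0,0,0,0]
  ]
}}

```text
t: 54.4
tool_pos: [0.6691, -0.3658, 0.0804]
tool_rot: [3.121, -0.305, 0.036]
contact_force: [20.7, -3.4, 4.4]
opening: 0.0176
grip_force: 20.3
```

```bash
python3 - <<'E'
from h import *
tilt("yellow",-11.2,(205,330,185,330))
E
```

```text
mask [248. 286.] [253. 291.] mid [250.5 288.5]
0 [261. 297.] [244. 278.]
15 [262. 299.] [245. 286.]
30 [262. 301.] [248. 295.]
45 [263. 303.] [252. 304.]
60 [264. 305.] [257. 313.]
75 [266. 307.] [263. 322.]
90 [267. 309.] [269. 329.]
```

>>> {"fn": "servo_tool", "kwargs": {
  "increments": [
    [0,0,0,-5,0],
    [0,0,0,-5,0],
    [0,0,0,-4,0],
    [0,0,0,0,0]
  ]
}}

```text
t: 54.95
tool_pos: [0.6629, -0.3642, 0.0893]
tool_rot: [3.125, -0.305, 0.01]
contact_force: [7.3, -2.4, 3.1]
opening: 0.0175
grip_force: 19.9
```

```bash
python3 - <<'E'
from h import *
tilt("yellow",-11.2,(205,330,185,330))
E
```

```text
mask [262. 290.] [267. 293.] mid [264.5 291.5]
0 [259. 292.] [242. 274.]
15 [260. 294.] [244. 282.]
30 [260. 296.] [247. 291.]
45 [261. 298.] [251. 300.]
60 [262. 300.] [256. 309.]
75 [264. 302.] [261. 317.]
90 [265. 304.] [267. 325.]
```

>>> {"fn": "servo_tool", "kwargs": {
  "increments": [
    [0,-6,0,-7,0],
    [0,-7,0,-7,0],
    [0,-7,0,-5,0],
    [0,-7,0,-4,0],
    [0,-7,0,-3,0],
    [0,-7,0,-3,0],
    [0,-7,0,-2,0],
    [0,0,0,0,0]
  ]
}}

```text
t: 56.0
tool_pos: [0.6153, -0.355, 0.1214]
tool_rot: [3.125, -0.306, 0.008]
contact_force: [5.0, -0.6, 6.3]
opening: 0.0173
grip_force: 19.9
```

```bash
python3 - <<'E'
from h import *
tilt("yellow",-11.2,(205,330,185,330))
tilt3("yellow",-11.2,(205,330,185,330))
E
```

```text
mask [247. 276.] [258. 291.] mid [252.5 283.5]
0 [246. 269.] [229. 252.]
15 [246. 271.] [231. 260.]
30 [247. 273.] [234. 269.]
45 [248. 275.] [238. 278.]
60 [249. 277.] [243. 287.]
75 [250. 279.] [248. 295.]
90 [251. 281.] [254. 302.]
low end rel TCP (along,z) mm [-20.7 -64.3] high [24.5 21.6] tilt 62.3
```

>>> {"fn": "servo_tool", "kwargs": {
  "increments": [
    [0,-6,0,0,0],
    [0,-6,0,0,0],
    [0,0,0,0,0],
    [0,10,0,0,0],
    [0,8,0,-20,0],
    [0,0,0,-40,0],
    [0,0,0,0,0],
    [0,0,0,0,0]
  ]
}}

```text
t: 57.1
tool_pos: [0.6197, -0.3554, 0.1798]
tool_rot: [-3.126, 0.305, 0.002]
contact_force: [0.5, 0.4, -1.2]
opening: 0.0172
grip_force: 19.1
```

```bash
python3 - <<'E'
from h import *
go(.5611,-.3941,.17,78.8)
c=barrel("yellow","scene",(205,330,165,330));print(c.min(0),c.max(0))
tilt3("yellow",-11.2,(205,330,165,330))
E
```

```text
t 57.1 pos [ 0.6197 -0.3554  0.1798] yang -101.2 q6 1.14 open 0.0172 | spin 0.0 then shift [-49.9  49.3   9.9]
[248. 256.] [259. 276.]
low end rel TCP (along,z) mm [ -3.7 -58.3] high [20.2 19.8] tilt 73.0
```

>>> {"fn": "servo_tool", "kwargs": {
  "increments": [
    [0,0,25,0,0],
    [0,0,24.5,0,0],
    [0,-23,0,0,0],
    [0,-23,0,0,0],
    [0,0,0,0,0],
    [0,0,0,25,0],
    [0,0,0,0,0]
  ]
}}

```text
t: 58.08
tool_pos: [0.5642, -0.3951, 0.1526]
tool_rot: [-3.124, 0.306, 0.006]
contact_force: [-0.8, 0.2, -0.1]
opening: 0.0175
grip_force: 19.2
```

```bash
python3 - <<'E'
from h import *
go(.5611,-.3941,.1,78.8)
c=barrel("yellow","scene",(195,330,165,330));print(c.min(0),c.max(0),c[c[:,1]>c[:,1].max()-2].mean(0))
tilt3("yellow",-11.2,(195,330,165,330))
for z in(.078,.09,.1):print(z,proj("scene",[.5611,-.3941,z]))
E
```

```text
t 58.1 pos [ 0.5642 -0.3951  0.1526] yang -101.2 q6 1.05 open 0.0175 | spin 0.0 then shift [-3.1 -0.3 52.6]
[217. 264.] [226. 283.] [221.5 282.5]
low end rel TCP (along,z) mm [  3.1 -52.9] high [13.9 13.6] tilt 80.7
0.078 [222.38009481 288.32552376]
0.09 [221.70798862 284.57065463]
0.1 [221.14026082 281.39891839]
```

>>> {"fn": "servo_tool", "kwargs": {
  "increments": [
    [0,0,0,8,0],
    [0,0,0,8,0],
    [0,0,0,8,0],
    [0,0,0,8,0],
    [0,0,0,0,0]
  ]
}}

```text
t: 58.8
tool_pos: [0.5646, -0.3948, 0.1219]
tool_rot: [-3.126, 0.305, 0.003]
contact_force: [0.6, 0.4, 0.1]
opening: 0.0179
grip_force: 19.1
```

```bash
python3 - <<'E'
from h import *
go(.5611,-.3941,.088,78.8)
c=barrel("yellow","scene",(195,330,165,330));print(c.min(0),c.max(0),c[c[:,1]>c[:,1].max()-2].mean(0))
E
```

```text
t 58.8 pos [ 0.5646 -0.3948  0.1219] yang -101.2 q6 1.05 open 0.0179 | spin 0.0 then shift [-3.5  0.1 33.9]
[219. 275.] [228. 293.] [223.5 292.5]
```

>>> {"fn": "servo_tool", "kwargs": {
  "increments": [
    [0,0,0,8,0],
    [0,0,0,8,0],
    [0,0,0,8,0],
    [0,0,0,8,0],
    [0,0,0,0,0]
  ]
}}

```text
t: 59.48
tool_pos: [0.563, -0.3951, 0.0902]
tool_rot: [-3.126, 0.305, 0.009]
contact_force: [-6.5, 0.6, 1.8]
opening: 0.0177
grip_force: 19.6
```

```bash
python3 - <<'E'
from h import *
c=barrel("yellow","scene",(195,330,165,330));print(c.min(0),c.max(0),c[c[:,1]>c[:,1].max()-2].mean(0))
E
```

```text
[220. 285.] [229. 297.] [222.  296.2]
```

>>> {"fn": "servo_tool", "kwargs": {
  "increments": [
    [0.3,0,0,0,0],
    [0.4,0,0,0,0],
    [0.4,0,0,0,0],
    [0.4,0,0,0,0],
    [0.4,0,0,-50,0],
    [0.4,0,0,-60,0],
    [0.4,0,0,-50,0],
    [0.4,-60,0,0,0],
    [0.4,-60,0,0,0],
    [0.4,-60,0,0,0],
    [0.4,-60,0,0,0],
    [0.4,0,0,0,0]
  ]
}}

```text
t: 61.02
tool_pos: [0.327, -0.3479, 0.2509]
tool_rot: [3.126, -0.31, 0.0]
contact_force: [0.8, 0.1, 0.5]
opening: 0.0343
grip_force: 0.0
```

```bash
python3 - <<'E'
from h import *
hs=cv2.cvtColor(get_image("scene"),cv2.COLOR_RGB2HSV)
print("yellow",[ (f(barrel("yellow","scene",(195,250,235,330)))).tolist() for f in(lambda c:c.min(0),lambda c:c.max(0))] if barrel("yellow","scene",(195,250,235,330)) is not None else None)
m=(hs[...,2]<45).astype(np.uint8);k=np.zeros_like(m);k[235:310,200:285]=m[235:310,200:285]
n,l,s,c=cv2.connectedComponentsWithStats(k)
for i in range(1,n):
    if s[i,4]>20:print("scene dark",s[i],c[i].round(1))
for w in((.5805,-.296),(.5611,-.3941)):print([proj("scene",[*w,z]).round(1).tolist() for z in(.078,.133)],[proj("top",[*w,z]).round(1).tolist() for z in(.078,.133)])
T=get_image("top");hs=cv2.cvtColor(T,cv2.COLOR_RGB2HSV)
for nm,box in(("w0",(405,440,150,195)),("w2",(450,490,155,205))):
    x0,x1,y0,y1=box;k=(hs[y0:y1,x0:x1,2]<30).astype(np.uint8);n,l,s,c=cv2.connectedComponentsWithStats(k)
    for i in range(1,n):
        if s[i,4]>8:print(nm,s[i]+[x0,y0,0,0,0],c[i]+[x0,y0])
E
```

```text
yellow [[216.0, 288.0], [226.0, 297.0]]
scene dark [259 255   9  19 153] [262.9 264. ]
scene dark [210 270  14  21 173] [216.7 280. ]
[[260.4, 267.5], [258.7, 250.1]] [[430.8, 171.9], [435.6, 167.8]]
[[222.4, 288.3], [219.2, 270.6]] [[469.3, 180.0], [475.7, 176.2]]
w0 [430 161   9  11  76] [434.17105263 166.01315789]
w2 [468 180  12   7  68] [473.69117647 183.11764706]
```

```bash
python3 - <<'E'
from h import *
S=get_image("scene")
for a,b in(((475.5,184.),(213.5,272.5)),((435.5,166.),(263.,257.5))):print([np.round(q,4) for q in tri(a,b)])
g=cv2.cvtColor(S,cv2.COLOR_RGB2HSV)[262:304,200:242]
for r in g:print(''.join('#' if p[2]<45 else 'Y' if 18<=p[0]<=34 and p[1]>100 else '+' if p[2]<110 else '.' for p in r))
g=cv2.cvtColor(get_image("top"),cv2.COLOR_RGB2HSV)[164:196,452:490]
for r in g:print(''.join('#' if p[2]<30 else 'Y' if 18<=p[0]<=34 and p[1]>100 else '+' if p[2]<110 else '.' for p in r))
E
```

```text
[array([ 0.5439, -0.3974,  0.1189]), np.float64(0.0003)]
[array([ 0.5902, -0.2975,  0.1168]), np.float64(0.0055)]
..........................................
..........................................
..........................................
..........................................
..........................................
..........................................
..........................................
.............+++..........................
............#####+........................
...........#######........................
..........+#######+.......................
..........+########+......................
.........+#########+......................
..........+#########....................++
..........+#########+.................++++
...........+#########...............++++++
...........+#########.............++++++++
...........+#########+............++++++++
............+#########.............+++++++
............+#########+.............++++++
............+#########+..............+++++
.............+#########..++++........+++++
.............+##########++++++........++
[... 1367 characters left out ...]
..........++++++++++.................
+..........+++++++++++++..............
+.........+YYYYYYY######++............
+.........+YYYYYY###########+.........
++........+YYYYYY###########+.........
..........YYYYYYY###########+.........
..........YYYYYYY###########+.........
...........++YYY###########++.........
................+++########+..........
....................++++.+............
++....................................
+++++++...............................
++++++++++++..........................
+++++++++++++++++.....................
++++++++++++++++++++++................
.++++++++++++++++++++++++.............
.......++++++++++++++++++.............
...........++++++++++++...............
```

```bash
python3 - <<'E'
from station import finish_job
print(finish_job())
E
```

```text
the job is handed in; nothing more can be done
None
```

I handed the job in at about 61 s: both flacons (amber, green) stand cap up in slots of their own with the rack pushed home under the glass, and the red and yellow mascaras stand in separate wells, leaning slightly; the pink flacon and blue mascara were absent.

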